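# Cure the varnished magnets

### The job

Put every round wooden magnet from the paper sheet face up into a pocket of the curing box, one to a pocket. Shut the hood, hook the latch's wire loop over the keeper on the hood and push the lever right over until it is fully home and the latch is tight; only then slide the timer grip to the brass pointer and let go. Leave everything else on the table where it is.

Things in the scene. Friction and masses are not known exactly. Their poses are not given: they have to be found in the camera images.
- magnet0: one of two to four round wooden fridge magnets, 40 mm across, 18 mm thick, about 30 g, white varnished face with a small red bar up; absent (None) in some runs. Starts on the white paper sheet at the right. Origin at the centre of its underside, z up through the face.
- magnet1: one of two to four round wooden fridge magnets, 40 mm across, 18 mm thick, about 30 g, white varnished face with a small red bar up; absent (None) in some runs. Starts on the white paper sheet at the right. Origin at the centre of its underside, z up through the face.
- magnet2: one of two to four round wooden fridge magnets, 40 mm across, 18 mm thick, about 30 g, white varnished face with a small red bar up; absent (None) in some runs. Starts on the white paper sheet at the right. Origin at the centre of its underside, z up through the face.
- magnet3: one of two to four round wooden fridge magnets, 40 mm across, 18 mm thick, about 30 g, white varnished face with a small red bar up; absent (None) in some runs. Starts on the white paper sheet at the right. Origin at the centre of its underside, z up through the face.
- curing_box: lamp curing box, fixed: base plate 10 mm thick; grey block with pockets (170 x 130 mm in x, y, centred at y = +60 mm, top at 40 mm) under a hinged amber hood; draw latch at -y; timer slider at -x. Origin at table height; z up, y from the latch towards the hood's hinge, x from the slider towards the block. 'Box x, y' below mean this frame. Place and yaw vary.
- pocket0 (a point): centre of the floor of one of the four square pockets in the grey block: 46 mm wide, 10 mm deep, floor 30 mm above the table; spaced 72 mm along the box's x and 54 mm along its y. A seated magnet stands 8 mm proud of the block.
- pocket1 (a point): centre of the floor of one of the four square pockets in the grey block: 46 mm wide, 10 mm deep, floor 30 mm above the table; spaced 72 mm along the box's x and 54 mm along its y. A seated magnet stands 8 mm proud of the block.
- pocket2 (a point): centre of the floor of one of the four square pockets in the grey block: 46 mm wide, 10 mm deep, floor 30 mm above the table; spaced 72 mm along the box's x and 54 mm along its y. A seated magnet stands 8 mm proud of the block.
- pocket3 (a point): centre of the floor of one of the four square pockets in the grey block: 46 mm wide, 10 mm deep, floor 30 mm above the table; spaced 72 mm along the box's x and 54 mm along its y. A seated magnet stands 8 mm proud of the block.
- hood (a joint): amber hood's angle (rad): 0 shut, grows opening; starts 1.75 to 2.1, leaning back past upright. Stiff hinge, stays where left (0.30 N m; hood 0.22 kg); hinge line 41 mm up at box y = +125 mm, along box x. Hood 170 mm wide along the hinge, reaches 130 mm from it, outer face 17 mm above the hinge when shut. Shut it by pushing the outer face over from behind, then down.
- keeper: steel keeper at the middle of the hood's free edge: a shelf 20 mm wide and 32 mm long with an upturned hook at its end, leaning to the hood, 13 mm above the origin. Springs up to 6 mm to the latch (6 N/mm). Origin: centre of the crossbar seated against the hook; with the hood shut at box x = 0, y = -29, z = 47.5 mm, axes as the box's; a 24 mm gap to the hood lies at +y.
- lever (a joint): latch lever's angle (rad): 0 open, pointing up and 10 deg back from the hood; grows swinging away from the hood and down to 1.676, home, sloping 16 deg down; starts 0 to 0.3. Pivot at box x = 0, y = -90, z = 43 mm, axis along box x. 7 mm thick, black grip 59 to 81 mm from the pivot, 22 mm wide, 9 thick. Hooked, it passes its toggle point at about 1.45; 2 to 3 N at the grip.
- loop: latch's U-shaped wire loop: two 6 mm round legs, 38 mm over their outsides, and a crossbar. It hangs on a pin across the lever, 18 mm from the lever's pivot, swings in the lever's plane with light friction and drops under its own weight. Origin at the pin's middle, +y along the legs, x across. Starts standing up beside the lever. The legs can be pinched across x from above.
- crossbar (a point): middle of the loop's 5 mm round crossbar, 75 mm from the loop's origin
- timer (a joint): position of the timer slider (m): 0 to 0.08, grows along the box's +y; starts at 0 to 0.02. Friction 1.5 N.
- timer_top (a point): centre of the top of the slider's black grip, 64 mm above the table; the grip is 28 mm (box x) by 20 mm (box y), 40 mm tall, on an aluminium track 40 mm wide with its top 24 mm above the table; it slides along the box's y at box x = -115 mm
- mark (a point): tip of the small brass pointer (12 mm high) on the base plate beside the track, on the robot's side. The grip's centre must stand level with it along the box's y; axes as the box's. Its place along the track varies.
- tape_roll: bystander: clear tape roll, a ring 44 mm across and 15 mm high lying among the magnets; leave it alone. Origin at the centre of its underside.
- scissors: bystander: small scissors lying flat, about 125 mm long, 9 mm high; leave it alone. Origin at the centre of its underside.
- glue_stick: bystander: white glue stick standing up, 22 mm across, 90 mm high; leave it alone. Origin at the centre of its underside.
Things that resemble listed ones, but are neither listed nor needed, are in the scene too. Leave any pink look-alike of the magnet0 alone.

How it is judged:
On the way, in this order (a step that is already met when the one before it is completed fails the run):
1. every magnet lies face up in a pocket (((horizontal distance between magnet0 and pocket0 below 0.006 m and z of magnet0 in the frame of curing_box below 0.034 m) or (horizontal distance between magnet0 and pocket1 below 0.006 m and z of magnet0 in the frame of curing_box below 0.034 m) or (horizontal distance between magnet0 and pocket2 below 0.006 m and z of magnet0 in the frame of curing_box below 0.034 m) or (horizontal distance between magnet0 and pocket3 below 0.006 m and z of magnet0 in the frame of curing_box below 0.034 m)) and angle between each of magnet0, magnet1, magnet2, magnet3's own z axis and vertical below 0.15 rad and ((horizontal distance between magnet1 and pocket0 below 0.006 m and z of magnet1 in the frame of curing_box below 0.034 m) or (horizontal distance between magnet1 and pocket1 below 0.006 m and z of magnet1 in the frame of curing_box below 0.034 m) or (horizontal distance between magnet1 and pocket2 below 0.006 m and z of magnet1 in the frame of curing_box below 0.034 m) or (horizontal distance between magnet1 and pocket3 below 0.006 m and z of magnet1 in the frame of curing_box below 0.034 m)) and ((horizontal distance between magnet2 and pocket0 below 0.006 m and z of magnet2 in the frame of curing_box below 0.034 m) or (horizontal distance between magnet2 and pocket1 below 0.006 m and z of magnet2 in the frame of curing_box below 0.034 m) or (horizontal distance between magnet2 and pocket2 below 0.006 m and z of magnet2 in the frame of curing_box below 0.034 m) or (horizontal distance between magnet2 and pocket3 below 0.006 m and z of magnet2 in the frame of curing_box below 0.034 m)) and ((horizontal distance between magnet3 and pocket0 below 0.006 m and z of magnet3 in the frame of curing_box below 0.034 m) or (horizontal distance between magnet3 and pocket1 below 0.006 m and z of magnet3 in the frame of curing_box below 0.034 m) or (horizontal distance between magnet3 and pocket2 below 0.006 m and z of magnet3 in the frame of curing_box below 0.034 m) or (horizontal distance between magnet3 and pocket3 below 0.006 m and z of magnet3 in the frame of curing_box below 0.034 m))), for 0.2 s.
2. the hood is shut over the magnets (all of step 1 and value of joint hood below 0.04 rad), for 0.2 s.
3. the loop's crossbar lies behind the keeper's hook with the hood shut (value of joint hood below 0.04 rad and y of crossbar in the frame of keeper between -0.003 and 0.026 m and z of crossbar in the frame of keeper between -0.005 and 0.006 m), for 0.1 s.
4. the lever is past the toggle point and home, the loop pulling on the keeper (value of joint hood below 0.04 rad and value of joint lever above 1.6 rad and contact force between loop and keeper above 5 N), for 0.2 s.
5. the timer grip stands at the brass pointer (value of joint lever above 1.6 rad and contact force between loop and keeper above 5 N and y of timer_top in the frame of mark between -0.0035 and 0.0035 m), for 0.2 s.
At the end, for the whole second after the job is handed in: Every magnet lies flat, face up, in its own pocket (within 6 mm of its centre); hood shut (under 0.04 rad); crossbar behind the keeper's hook, pulling over 5 N; lever home (over 1.60 rad); timer grip's centre within 3.5 mm of the pointer along the track (all of step 1 and all of step 3 and all of step 5); the robot touches nothing.
It fails at once if a bystander is shoved more than 4 cm from its place (distance of any of tape_roll, scissors, glue_stick from where it was at the start of the episode above 0.04 m).
It fails at once if the timer is set before the latch is home (value of joint lever below 1.5 rad and y of timer_top in the frame of mark above -0.0035 m).
Of magnet0, magnet1, magnet2, magnet3 only 2 to 4 are there at a start; the rules pass over those that are not, and their reading is None.
At some moment in a run one of magnet0, magnet1, magnet2, magnet3 may be knocked a few centimetres aside while the robot is not near it.
Once in a run the grip may slacken for a moment while it holds something.
It also fails if it takes over 210 s, if anything falls off the work surface, if the arm or the gripper's body presses on something with over 40 N, if the wrist force passes 120 N, or if a joint passes its speed limit or range.

### The arm

A 7-joint arm with a two-finger parallel gripper is mounted at the origin on the work surface. World frame = base frame: x ahead of the robot, y to its left, z up, the work surface at z = 0. Lengths are in m, angles in rad, forces in N, time in s.
With the tool pointing down it reaches from about 0.4 to 0.85 m from the base axis. Payload 10.4 kg.
Tool frame: the origin (TCP) lies midway between the tips of the shut fingers; the grasp point (between the pads) lies 19 mm behind it (r.grasp_offset is the distance from the TCP to the grasp point, in m); x points along the fingers, y is the direction in which the jaws open and shut, and the axes are right-handed (so a half turn about x gives the same grasp; the last joint's range is limited). The gripper opens to 87 mm and grips with 3 to 60 N. Pads are 19 mm wide; open, the fingers measure 117 mm over their backs; the gripper's body (75 mm by 190 mm) begins 51 mm behind the grasp point.
Start: joints at [1.27, 0.332, -0.065, 1.46, 0.022, 1.35, -0.088], TCP at [0.171, -0.601, 0.223] pointing down, gripper open.
Joint ranges: [-2.6, 2.6], [-0.5, 2.12], [-1.47, 1.34], [0.16, 2.42], [-1.27, 4.41], [0.06, 2.06], [-2.6, 2.6]. Speed limits (rad/s): [2.22, 2.22, 2.79, 2.79, 3.14, 3.14, 3.14].

### API

Orientations are given as a unit quaternion [x, y, z, w].
In Python, from bench import r, vision, close_job gives the robot as it stands. The module is installed in compiled form; this text tells all that it offers.
- The arm moves only by the shell command python3 -m pendant 'ROWS' [OPENING] [FORCE]. ROWS is text: rows parted by semicolons, each of 6 numbers parted by spaces: the shift along the tool's x, y, z in units of 0.25 m (1.0 is 0.25 m), then the turn, a rotation vector about the tool's x, y, z in units of 1.5 rad (1.0 is 1.5 rad). A call has 1 to 8 rows; each row is the pose to reach, as a shift and turn from the pose commanded when the call began, along the tool's axes at that moment; what a row does not reach only later rows make up. A row lasts 1/10 s, in which the tool goes at most 50 mm and 8.59 degrees, less where a joint would pass 70% of its speed; a pose out of reach is approached as far as the arm can. A call with a number of a shift or a turn outside -1 to 1 is refused whole. A call with a gripper value outside its range is refused whole. OPENING is the gripper command: -1 is shut, 1 is fully open, values between are in proportion, set as the call begins (- or left out, the last holds). The fingers move at their own pace and stop on an object; FORCE is the grip in N (left out, the last holds). Time passes only in rows, so rows that repeat a pose let the fingers close. It gives the time, the measured TCP pose, the force and the opening at its end, in the units of the state.
- r.read_state(): the state, without advancing time (a new reading comes with each control period).
- vision.camera(name): name is "scene" or "top" or "wrist"; returns (picture, depth): 480x640x3 uint8, blue, green, red; 480x640 float32, m along the optical axis (not along the pixel's ray), 0 where there is no reading.
- vision.get_calibration(name): a dict with "camera_matrix" (3x3 intrinsics, pixels), "rvec" (rotation vector, rad) and "tvec" (3), from world to camera coordinates, as OpenCV has them. Camera axes: x right, y down, z forward; pixel columns grow to the right and rows downward; lengths in m; the calibration is good to about 2 mm. The wrist camera is an equidistant fisheye: a pixel r from the principal point sees the ray r / f radians off the axis. A picture is of the moment at which its call begins: read the wrist's pose just before it. get_calibration takes no time and is no camera call; for the wrist camera it gives the pose at the moment of the call.
- close_job(): hands the job in, once; it reports no verdict.
The state is a dict: "time": time; "joint_positions": joint angles; "joint_vel": joint speeds; "joint_torque": joint torques, N m; "ee_pos": TCP position; "eef_rot": TCP orientation; "ft_force": force on the tool from outside, world axes, zero at the start; "torque": the same for the moment, N m; "width": finger opening in m.
Only numpy, scipy, OpenCV 4.12 (cv2) and the standard library are available. Lean on these libraries where they do the work, as an engineer would, in place of code of your own. Each camera call takes 0.05 s, during which the arm holds its last target. There are 200 camera calls.

## Working session

There is one attempt and no reset: what is moved stays moved. The work goes in short steps, Python scripts to look and compute and a shell command to move; the robot and the scene stay as the last step left them, time stands still between calls to the robot, and variables do not carry over. Pictures are saved under pics/ and viewed, about 12 in all and at most 16, crops included, and the job is handed in when it is done.

```bash
mkdir -p pics; cat > h.py <<'E'
import numpy as np, cv2
from scipy.spatial.transform import Rotation as R
from bench import r, vision
def cal(n):
    c=vision.get_calibration(n); K=np.array(c["camera_matrix"],float)
    M=R.from_rotvec(np.array(c["rvec"],float).ravel()).as_matrix(); t=np.array(c["tvec"],float).ravel()
    return K,M,t
def ray(n,u,v,c=None):
    K,M,t=c or cal(n)
    x=(u-K[0,2])/K[0,0]; y=(v-K[1,2])/K[1,1]
    if n=="wrist":
        th=np.hypot(x,y); s=np.sin(th)/th if th>1e-9 else 1
        d=np.array([x*s,y*s,np.cos(th)])
    else: d=np.array([x,y,1.])
    return -M.T@t, M.T@d
def onz(n,u,v,z,c=None):
    o,d=ray(n,u,v,c); return o+d*(z-o[2])/d[2]
def proj(n,p,c=None):
    K,M,t=c or cal(n); q=M@np.asarray(p)+t
    if n=="wrist":
        th=np.arctan2(np.hypot(q[0],q[1]),q[2]); s=th/np.hypot(q[0],q[1]); x,y=q[0]*s,q[1]*s
    else: x,y=q[0]/q[2],q[1]/q[2]
    return np.array([K[0,0]*x+K[0,2],K[1,1]*y+K[1,2]])
def tool():
    s=r.read_state(); return np.array(s["ee_pos"]),R.from_quat(s["eef_rot"])
def rows(p,Rt=None):
    "shift & turn in move units to reach pose"
    P,Q=tool(); d=Q.inv().apply(np.array(p)-P)/0.25
    w=(Q.inv()*Rt).as_rotvec()/1.5 if Rt is not None else np.zeros(3)
    print("shift",d.round(3),"turn",w.round(3)); return d,w
def down(yaw):
    "tool x down, jaw axis (y) at yaw in world"
    x=np.array([0,0,-1.]); y=np.array([np.cos(yaw),np.sin(yaw),0]); return R.from_matrix(np.c_[x,y,np.cross(x,y)])
E
python3 - <<'E'
from h import *
print(r.read_state())
for n in ["top","scene"]:
    im,d=vision.camera(n); cv2.imwrite(f"pics/{n}0.png",im); np.save(f"pics/{n}0.npy",d)
    K,M,t=cal(n); print(n,K.round(1).tolist(),(-M.T@t).round(3),M[2].round(3))
E
```

```text
{'time': 0.0, 'joint_positions': array([ 1.27038542,  0.3328474 , -0.06470036,  1.46092268,  0.0215722 ,
        1.34992664, -0.08850268]), 'joint_vel': array([ 9.43081924e-04,  1.24767969e-03,  4.91396058e-04, -4.12725291e-05,
        2.95155927e-04,  3.58148222e-04,  2.60672579e-03]), 'joint_torque': array([ 1.37033890e-03, -6.23238587e+01,  2.55808281e-02, -3.89894807e+01,
       -6.12943433e-02,  3.96758784e-02,  1.03778548e-04]), 'ee_pos': array([ 0.17130347, -0.60066111,  0.22177813]), 'eef_rot': array([-0.70021247, -0.09840123,  0.70037805, -0.0974181 ]), 'ft_force': array([-0.58701446, -0.30156273,  0.47760278]), 'torque': array([-0.04103041,  0.0459592 , -0.02640385]), 'width': 0.08676068902154274}
top [[491.8, 0.0, 324.6], [0.0, 491.8, 235.4], [0.0, 0.0, 1.0]] [ 0.297 -0.046  1.108] [ 0.189 -0.027 -0.982]
scene [[600.9, 0.0, 320.4], [0.0, 600.9, 240.4], [0.0, 0.0, 1.0]] [1.087 0.029 0.889] [-0.574 -0.092 -0.814]
```

View pics/top0.png

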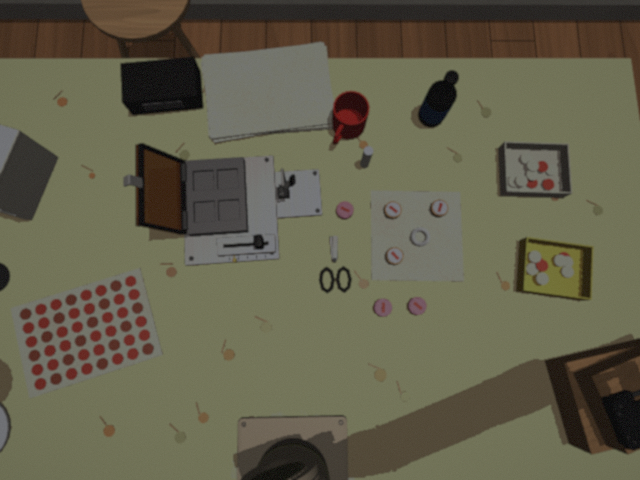

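View pics/scene0.png

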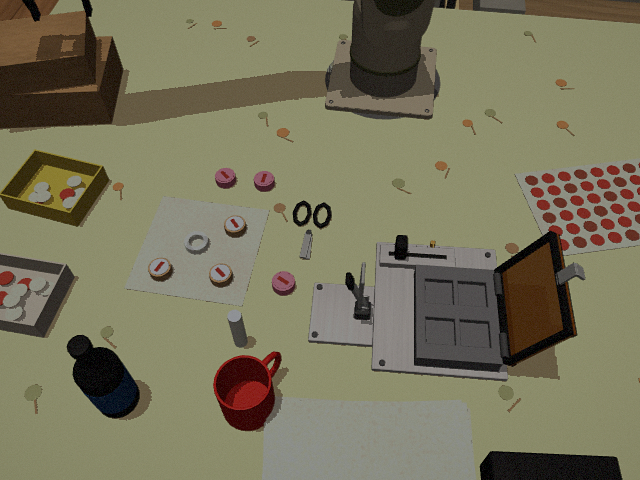

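The top view shows three white magnets with a red bar on the sheet: (392,210), (439,208) and (395,256). The tape ring is at (419,237). Pink look-alikes lie at (344,210), (383,307) and (417,306), off the sheet. The box is at (220,205) with its slider towards the robot, so box x ≈ world x and box y ≈ world y.

```bash
python3 - <<'E'
from h import *
for n,box in [("top",(365,185,470,290)),("scene",(130,195,270,305))]:
    im=cv2.imread(f"pics/{n}0.png"); hsv=cv2.cvtColor(im,cv2.COLOR_BGR2HSV)
    m=(((hsv[...,0]<10)|(hsv[...,0]>170))&(hsv[...,1]>110)&(hsv[...,2]>70)).astype(np.uint8)
    x0,y0,x1,y1=box; mm=np.zeros_like(m); mm[y0:y1,x0:x1]=m[y0:y1,x0:x1]
    k,l,s,c=cv2.connectedComponentsWithStats(mm)
    for i in range(1,k):
        if s[i,4]>4: print(n,c[i].round(1),s[i,4],onz(n,*c[i],.018).round(4))
for nm,u,v,z in [("blk",186,158,.04),("blk",246,158,.04),("blk",247,234,.04),("blk",188,234,.04),("ring",419,237,.01),("glue",367,155,.05)]:
    print(nm,onz("top",u,v,z).round(3))
for nm,u,v,z in [("blk",416,267,.04),("blk",494,267,.04),("blk",415,364,.04),("blk",503,366,.04)]:
    print(nm,onz("scene",u,v,z).round(3))
a=cv2.imread("pics/top0.png")[140:280,120:340]; b=cv2.imread("pics/scene0.png")[220:390,300:600]
a=cv2.resize(a,None,fx=2.7,fy=2.7,interpolation=3);b=cv2.resize(b,None,fx=2,fy=2,interpolation=3)
c=np.zeros((a.shape[0]+0,600,3),np.uint8); 
g=lambda i:np.clip(i.astype(float)*1.6,0,255).astype(np.uint8)
cv2.imwrite("pics/topc.png",g(a)); cv2.imwrite("pics/scenec.png",g(b))
K,M,t=cal("wrist"); print(K.round(1).tolist(),(-M.T@t).round(3),M.round(2).tolist())
E
```

```text
top [439.8 206.5] 10 [ 0.5712 -0.3409  0.018 ]
top [392.8 208.8] 9 [ 0.5667 -0.2322  0.018 ]
top [394.7 255.3] 11 [ 0.4591 -0.2323  0.018 ]
scene [234.3 222.9] 31 [ 0.4551 -0.2306  0.018 ]
scene [158.7 265.9] 35 [ 0.5654 -0.3389  0.018 ]
scene [219.9 271.9] 38 [ 0.5622 -0.2308  0.018 ]
blk [0.683 0.237 0.04 ]
blk [0.682 0.101 0.04 ]
blk [0.507 0.096 0.04 ]
blk [0.508 0.226 0.04 ]
ring [ 0.502 -0.291  0.01 ]
glue [ 0.685 -0.173  0.05 ]
blk [0.519 0.1   0.04 ]
blk [0.5  0.23 0.04]
blk [0.694 0.109 0.04 ]
blk [0.678 0.24  0.04 ]
[[371.6, 0.0, 318.3], [0.0, 371.6, 239.7], [0.0, 0.0, 1.0]] [ 0.233 -0.583  0.384] [[0.27, -0.96, -0.0], [-0.93, -0.27, 0.24], [-0.23, -0.06, -0.97]]
```

View pics/topc.png

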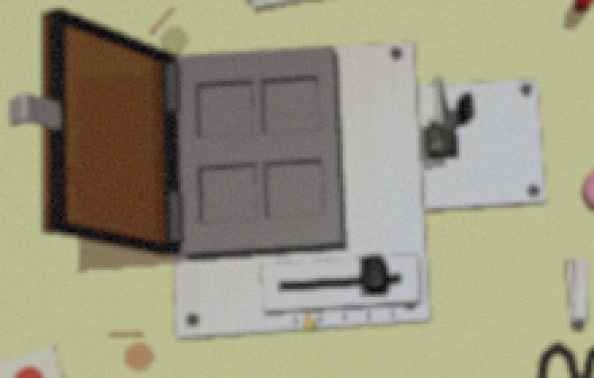

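The crop shows the box: four pockets, the slider near the right end of its track, and the brass pointer at about (308,320). The latch is at (440,130). The hood leans back to the left with its keeper at (30,110). Next I move above the sheet.

```bash
python3 - <<'E'
from h import *
P,Q=tool(); print(P,Q.as_matrix().round(3).tolist())
for y in (0.06,0.06+np.pi): print(y); rows([0.48,-0.27,0.25],down(y))
E
```

```text
[ 0.17129613 -0.60071342  0.22184056] [[-0.0, 0.274, -0.962], [0.001, -0.962, -0.274], [-1.0, -0.001, 0.0]]
0.06
shift [-0.112 -0.934 -1.55 ] turn [-0.902 -0.001  0.001]
3.201592653589793
shift [-0.112 -0.934 -1.55 ] turn [1.192e+00 1.000e-03 1.000e-03]
```

```bash
python3 -m pendant '-.06 -.5 -.8 -.45 0 0;-.06 -.5 -.8 -.45 0 0;-.06 -.5 -.8 -.45 0 0;-.06 -.5 -.8 -.45 0 0;-.06 -.5 -.8 -.45 0 0;-.06 -.5 -.8 -.45 0 0' 0.3 20
python3 - <<'E'
from h import *
rows([0.48,-0.27,0.25],down(.06))
E
```

```text
time: 0.7
ee_pos: [0.3339, -0.4215, 0.238]
eef_rot: [0.627, 0.328, -0.626, 0.328]
ft_force: [-0.3, -1.0, 0.4]
width: 0.0575
shift [-0.046  0.134 -0.831] turn [-0.445 -0.001 -0.001]
```

```bash
python3 -m pendant '-.046 .134 -.831 -.445 0 0;-.046 .134 -.831 -.445 0 0;-.046 .134 -.831 -.445 0 0;-.046 .134 -.831 -.445 0 0;-.046 .134 -.831 -.445 0 0;-.046 .134 -.831 -.445 0 0;-.046 .134 -.831 -.445 0 0' 
cat >> h.py <<'E'
def look(name):
    c=cal("wrist"); im,d=vision.camera("wrist"); cv2.imwrite(f"pics/{name}.png",im); np.save(f"pics/{name}.npy",d); return im,c
def discs(im,n,c,zred=.018):
    "red bars lying in white"
    hsv=cv2.cvtColor(im,cv2.COLOR_BGR2HSV)
    m=(((hsv[...,0]<10)|(hsv[...,0]>170))&(hsv[...,1]>110)&(hsv[...,2]>50)).astype(np.uint8)
    k,l,s,ce=cv2.connectedComponentsWithStats(m)
    for i in range(1,k):
        if s[i,4]>15: print(n,ce[i].round(1),s[i,4],onz(n,*ce[i],zred,c).round(4))
E
python3 - <<'E'
from h import *
im,c=look("w1"); discs(im,"wrist",c)
print(tool()[0], (-c[1].T@c[2]).round(3), c[1].round(2).tolist())
E
```

```text
time: 1.4
ee_pos: [0.4761, -0.2775, 0.2486]
eef_rot: [0.488, 0.511, -0.489, 0.511]
ft_force: [-0.4, 0.0, 0.1]
width: 0.0567
wrist [408.6  71.5] 121 [ 0.5636 -0.1207  0.018 ]
wrist [583.7 109.2] 6030 [ 0.8009 -0.1257  0.018 ]
wrist [197.8 136.1] 119 [ 0.3408 -0.1998  0.018 ]
wrist [302.7 166.4] 112 [ 0.456  -0.2305  0.018 ]
wrist [402.5 172.6] 97 [ 0.5627 -0.2311  0.018 ]
wrist [199.5 205.9] 109 [ 0.3433 -0.2766  0.018 ]
wrist [397.  268.5] 84 [ 0.5662 -0.3385  0.018 ]
[ 0.47578413 -0.2779833   0.24864933] [ 0.472 -0.212  0.41 ] [[1.0, 0.04, -0.0], [0.04, -0.97, 0.24], [0.01, -0.24, -0.97]]
```

View pics/w1.png

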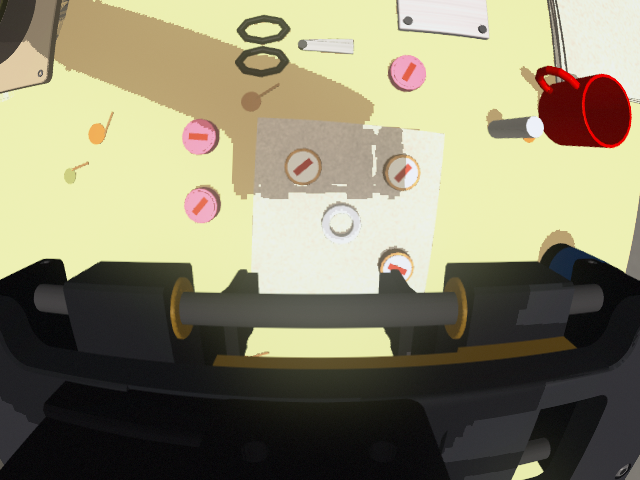

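The wrist view confirms white magnets at (302,166), (402,172) and (397,268), with pink ones outside the sheet and the tape ring at (341,223). The three views agree to about 3 mm. I take the magnet at (0.456, -0.231) first.

```bash
python3 - <<'E'
from h import *
rows([0.456,-0.231,0.07],down(.06))
E
```

```text
shift [ 0.715 -0.07  -0.191] turn [-0.01   0.     0.001]
```

```bash
python3 -m pendant '.715 -.07 -.191 -.01 0 0;.715 -.07 -.191 -.01 0 0;.715 -.07 -.191 -.01 0 0;.715 -.07 -.191 -.01 0 0;.715 -.07 -.191 -.01 0 0;.715 -.07 -.191 -.01 0 0' 0.4
python3 - <<'E'
from h import *
rows([0.456,-0.231,0.008],down(.06))
im,c=look("w2"); discs(im,"wrist",c)
E
```

```text
time: 2.05
ee_pos: [0.4571, -0.2309, 0.0712]
eef_rot: [0.484, 0.515, -0.484, 0.515]
ft_force: [0.5, 0.1, 1.3]
width: 0.0608
shift [ 0.253 -0.004  0.   ] turn [ 0.001  0.    -0.   ]
wrist [474.3  84.3] 134 [ 0.5434 -0.1159  0.018 ]
wrist [502.7  97.7] 359 [ 0.5637 -0.1208  0.018 ]
wrist [484.8 121.6] 140 [ 0.552  -0.1381  0.018 ]
wrist [165.7 200.3] 43 [ 0.3595 -0.1992  0.018 ]
wrist [139.6 200.8] 341 [ 0.3409 -0.2001  0.018 ]
wrist [318.4 259.6] 365 [ 0.4559 -0.2308  0.018 ]
wrist [490.  259.5] 65 [ 0.5677 -0.2249  0.018 ]
```

```bash
python3 -m pendant '.1 -.004 0 0 0 0;.2 -.004 0 0 0 0;.253 -.004 0 0 0 0;.253 -.004 0 0 0 0'
python3 -m pendant '0 0 0 0 0 0;0 0 0 0 0 0;0 0 0 0 0 0;0 0 0 0 0 0;0 0 0 0 0 0' -1 25
python3 -m pendant '-.2 0 0 0 0 0;-.4 0 0 0 0 0;-.6 0 0 0 0 0;-.8 0 0 0 0 0;-.8 0 0 0 0 0'
python3 - <<'E'
from h import *
rows([0.53,0.02,0.24],down(.06))
E
```

```text
time: 2.5
ee_pos: [0.4563, -0.23, 0.007]
eef_rot: [0.484, 0.516, -0.484, 0.515]
ft_force: [-0.7, 1.1, -0.0]
width: 0.0606
time: 3.0
ee_pos: [0.4569, -0.2297, 0.0079]
eef_rot: [0.484, 0.515, -0.484, 0.516]
ft_force: [-1.3, 0.3, 5.9]
width: 0.039
time: 3.5
ee_pos: [0.4593, -0.2303, 0.2142]
eef_rot: [0.484, 0.512, -0.483, 0.52]
ft_force: [1.0, 0.5, -1.2]
width: 0.0388
shift [-0.106  0.348 -0.98 ] turn [ 0.003  0.004 -0.006]
```

```bash
python3 -m pendant '-.14 .45 -.98 0 0 0;-.14 .45 -.98 0 0 0;-.14 .45 -.98 0 0 0;-.14 .45 -.98 0 0 0;-.14 .45 -.98 0 0 0;-.14 .45 -.98 0 0 0;-.14 .45 -.98 0 0 0'
python3 - <<'E'
from h import *
im,c=look("w3"); print(tool()[0],r.read_state()["width"])
E
```

```text
time: 4.2
ee_pos: [0.5531, 0.0269, 0.2422]
eef_rot: [0.483, 0.518, -0.481, 0.517]
ft_force: [-0.2, -0.6, -0.5]
width: 0.0392
[0.5527578  0.0241101  0.24176581] 0.03926478834120815
```

View pics/w3.png

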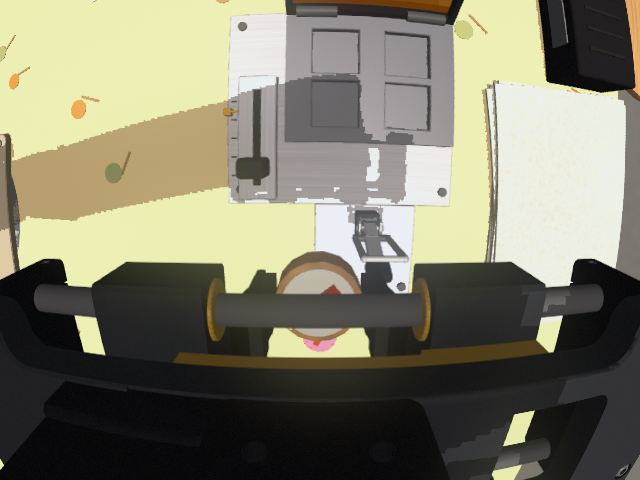

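The view shows four pockets at about (335,52), (408,56), (335,105) and (407,107). The grip is at (253,165), the brass pointer at (228,112), the lever and loop at (378,235), and the held magnet at (320,295). I fit the box pose from the pocket rims.

```bash
python3 - <<'E'
from h import *
im=cv2.imread("pics/w3.png"); c=cal("wrist")
g=cv2.cvtColor(im,cv2.COLOR_BGR2GRAY)
crop=cv2.resize(im[0:290,215:475],None,fx=2.05,fy=2.05,interpolation=cv2.INTER_CUBIC)
cv2.imwrite("pics/w3c.png",np.clip(crop*1.2,0,255).astype(np.uint8))
pts={"BL":[(311,29),(359,31),(360,75),(312,73)],"BR":[(384,33),(431,36),(430,80),(384,77)],"FL":[(310,80),(360,79),(360,127),(311,128)],"FR":[(385,83),(431,85),(431,131),(384,128)]}
off={"BL":(-36,87),"BR":(36,87),"FL":(-36,33),"FR":(36,33)}
W=[];B=[]
for k,p in pts.items():
    w=np.array([onz("wrist",*q,.04,c)[:2] for q in p]); print(k,w.mean(0).round(4),(w.max(0)-w.min(0)).round(3)); W.append(w.mean(0));B.append(np.array(off[k])/1e3)
for q,b in zip([(285,138),(453,147)],[(-85,-5),(85,-5)]): W.append(onz("wrist",*q,.04,c)[:2]);B.append(np.array(b)/1e3)
W=np.array(W);B=np.array(B)
w0=W.mean(0);b0=B.mean(0);H=(B-b0).T@(W-w0); th=np.arctan2(H[0,1]-H[1,0],H[0,0]+H[1,1])
Rm=np.array([[np.cos(th),-np.sin(th)],[np.sin(th),np.cos(th)]]); o=w0-Rm@b0
print("yaw",th,"origin",o); print(((Rm@B.T).T+o-W).round(4).tolist())
for nm,u,v,z in [("grip",253,160,.064),("mark",228,112,.02)]:
    p=onz("wrist",u,v,z,c); print(nm,p.round(4),(Rm.T@(p[:2]-o)).round(4))
E
```

```text
BL [0.5571 0.189 ] [0.051 0.048]
BR [0.6286 0.1926] [0.049 0.051]
FL [0.5603 0.1364] [0.051 0.052]
FR [0.6321 0.1405] [0.05  0.049]
yaw 0.047638165036881695 origin [0.5975641  0.10554022]
[[0.0004, 0.0017], [0.0008, 0.0016], [-0.0003, 0.0004], [-0.0001, -0.0002], [-0.0011, -0.0025], [0.0003, -0.0009]]
grip [0.4879 0.0769 0.064 ] [-0.1109 -0.0234]
mark [0.4507 0.1248 0.02  ] [-0.1458  0.0262]
```

View pics/w3c.png

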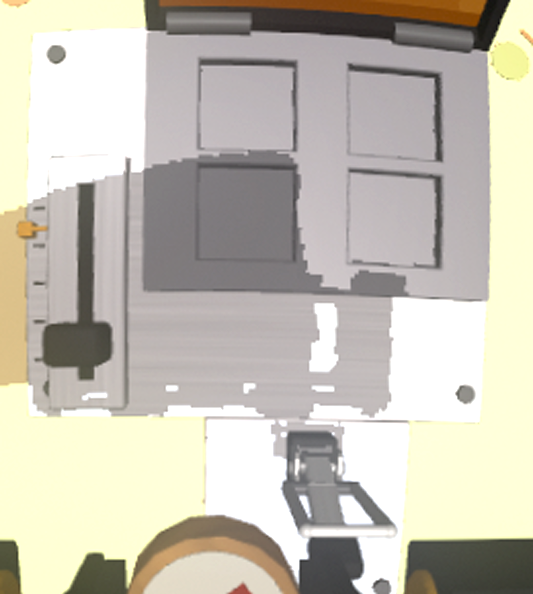

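```bash
cat >> h.py <<'E'
BO=np.array([.5976,.1055]); BY=.0476
BR=np.array([[np.cos(BY),-np.sin(BY)],[np.sin(BY),np.cos(BY)]])
def b2w(x,y,z): return np.r_[BO+BR@np.array([x,y])/1e3,z/1e3]
def w2b(p): return np.r_[BR.T@(np.asarray(p)[:2]-BO),p[2]]*1e3
def dpt(n,u,v,d,c=None):
    K,M,t=c or cal(n); x=(u-K[0,2])/K[0,0]; y=(v-K[1,2])/K[1,1]
    if n=="wrist":
        th=np.hypot(x,y); s=np.tan(th)/th if th>1e-9 else 1; x*=s;y*=s
    return M.T@(np.array([x,y,1])*d[v,u]-t)
E
python3 - <<'E'
from h import *
d=np.load("pics/top0.npy")
for u,v in [(133,181),(126,181),(137,150),(140,150),(139,220),(143,222),(184,160),(283,183),(292,180),(282,172),(285,192)]:
    print("top",u,v,w2b(dpt("top",u,v,d)).round(0))
d=np.load("pics/scene0.npy")
for u,v in [(570,273),(580,268),(560,240),(573,315),(500,270),(510,358),(364,265),(362,290),(350,282),(400,240)]:
    print("scene",u,v,w2b(dpt("scene",u,v,d)).round(0))
rows(b2w(36,87,240),down(BY))
E
```

```text
top 133 181 [ -2. 196. 179.]
top 126 181 [ -2. 209. 180.]
top 137 150 [ 72. 198. 152.]
top 140 150 [ 70. 190. 157.]
top 139 220 [-74. 192. 154.]
top 143 222 [-79. 184. 154.]
top 184 160 [ 85. 130.  45.]
top 283 183 [ -8. -93. 136.]
top 292 180 [   2. -112.  120.]
top 282 172 [ 15. -92. 137.]
top 285 192 [-14. -95.  86.]
scene 570 273 [ -0. 198. 175.]
scene 580 268 [ -7. 211. 178.]
scene 560 240 [-75. 201. 150.]
scene 573 315 [ 51. 204. 147.]
scene 500 270 [-82. 137.  47.]
scene 510 358 [ 80. 138.  56.]
scene 364 265 [-10. -90. 138.]
scene 362 290 [ 20. -90. 116.]
scene 350 282 [   9. -109.  117.]
scene 400 240 [-115.  -31.   64.]
shift [ 0.007  0.352 -0.658] turn [ 0.013 -0.     0.   ]
```

The depth gives a hood lean of about 2.05 rad, so it clears the gripper. I carry the magnet to the back-right pocket at (36,87).

```bash
python3 -m pendant '.007 .352 -.658 .013 0 0;.007 .352 -.658 .013 0 0;.007 .352 -.658 .013 0 0;.007 .352 -.658 .013 0 0;.007 .352 -.658 .013 0 0;.007 .352 -.658 .013 0 0'
python3 - <<'E'
from h import *
rows(b2w(36,87,65),down(BY))
E
```

```text
time: 4.85
ee_pos: [0.63, 0.1913, 0.2393]
eef_rot: [0.488, 0.511, -0.489, 0.511]
ft_force: [-0.6, -0.4, -0.7]
width: 0.0392
shift [ 0.697 -0.001 -0.012] turn [-0.002  0.001  0.001]
```

```bash
python3 -m pendant '.2 0 -.012 0 0 0;.4 0 -.012 0 0 0;.6 0 -.012 0 0 0;.697 0 -.012 0 0 0;.697 0 -.012 0 0 0;.697 0 -.012 0 0 0'
python3 - <<'E'
from h import *
rows(b2w(36,87,44),down(BY)); im,c=look("w4")
E
```

```text
time: 5.45
ee_pos: [0.6306, 0.1933, 0.0672]
eef_rot: [0.489, 0.51, -0.489, 0.511]
ft_force: [0.8, -0.1, -0.1]
width: 0.0389
shift [ 0.093 -0.005 -0.004] turn [-0.003  0.    -0.001]
```

View pics/w4.png

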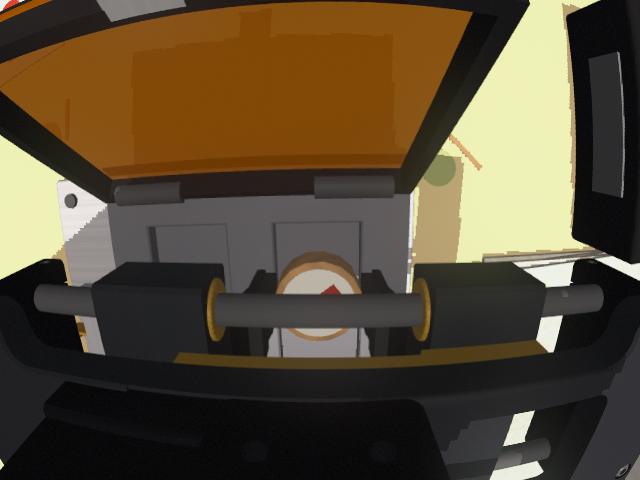

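The magnet is centred over the back-right pocket, whose back rim runs from (275,222) to (361,222). I check the rim numerically.

```bash
python3 - <<'E'
from h import *
for q in [(275,222),(361,221),(151,227),(228,225),(410,192)]: print(q,w2b(onz("wrist",*q,.04)).round(1))
im=cv2.imread("pics/w4.png"); print(w2b(tool()[0]).round(1))
E
```

```text
(275, 222) [ 14.1 115.3  40. ]
(361, 221) [ 59.1 115.6  40. ]
(151, 227) [-57.  113.5  40. ]
(228, 225) [-11.3 113.9  40. ]
(410, 192) [ 84.9 131.1  40. ]
[37.7 87.  68.3]
```

```bash
python3 - <<'E'
from h import *
im=cv2.imread("pics/w4.png"); hsv=cv2.cvtColor(im,cv2.COLOR_BGR2HSV)
print(im[245:300:3,319].tolist())
T=tool()[0]; b=w2b(T)
for dy,z in [(20,b[2]-8),(20,b[2]+10)]: print(dy,z,proj("wrist",b2w(b[0],b[1]+dy,z)).round(1))
for n in ("top","scene"):
    for x,y in [(-85,-5),(85,-5),(85,125),(-85,125)]: print(n,x,y,proj(n,b2w(x,y,40)).round(1))
E
```

```text
[[91, 91, 94], [91, 90, 94], [64, 78, 94], [51, 72, 92], [50, 69, 89], [50, 70, 89], [75, 115, 152], [74, 113, 150], [135, 153, 165], [166, 180, 186], [167, 180, 187], [166, 181, 188], [166, 180, 187], [166, 179, 187], [166, 180, 188], [164, 178, 187], [139, 150, 158], [53, 54, 57], [57, 59, 61]]
20 60.28093010874751 [320.7 247.3]
20 78.28093010874751 [321.  258.2]
top -85 -5 [247.  231.1]
top 85 -5 [244.6 157.9]
top 85 125 [186.9 160.8]
top -85 125 [187.6 234.4]
scene -85 -5 [413.9 263.9]
scene 85 -5 [412.7 356.7]
scene 85 125 [499.2 364.5]
scene -85 125 [491.9 270.1]
```

```bash
python3 - <<'E'
from h import *
d=np.load("pics/w4.npy")
for q in [(260,215),(318,218),(365,215),(130,210),(240,210),(400,230),(318,230),(319,253),(319,259),(319,280)]: print(q,w2b(dpt("wrist",*q,d)).round(1))
im=cv2.imread("pics/w4.png")[180:345,100:440]; cv2.imwrite("pics/w4c.png",cv2.resize(im,None,fx=2.2,fy=2.2,interpolation=2))
s=cv2.imread("pics/scene0.png")[225:390,360:525]; cv2.imwrite("pics/s0c.png",cv2.resize(s,None,fx=3.5,fy=3.5,interpolation=2))
E
```

```text
(260, 215) [  6.3 119.1  40.3]
(318, 218) [ 36.6 117.4  41.1]
(365, 215) [ 61.1 118.8  40.4]
(130, 210) [-69.6 123.5  40.3]
(240, 210) [ -4.4 121.9  40. ]
(400, 230) [ 80.3 110.6  39.5]
(318, 230) [ 36.5 108.9  31.1]
(319, 253) [ 36.9 105.9  66.6]
(319, 259) [ 36.9 105.5  74.6]
(319, 280) [36.8 97.2 78.7]
```

View pics/s0c.png

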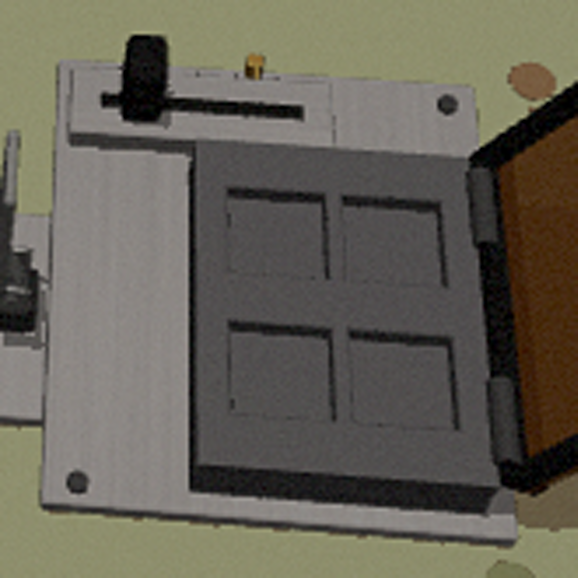

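```bash
python3 - <<'E'
from h import *
P={"-36,33":[(227,190),(327,196),(329,280),(228,273)],"-36,87":[(342,197),(441,203),(445,286),(345,276)],"36,33":[(229,322),(331,330),(335,420),(231,410)],"36,87":[(349,332),(453,338),(458,429),(351,418)],"block":[(196,142),(482,160),(193,465),(505,487)]}
for k,p in P.items():
    w=np.array([w2b(onz("scene",360+a/3.5,225+b/3.5,.04)) for a,b in p]); print(k,w.mean(0).round(1)) if k!="block" else print(w.round(1))
P={"-36,33":[(267,160),(321,160),(324,218),(267,218)],"-36,87":[(201,165),(257,163),(258,220),(202,221)],"36,33":[(262,78),(318,77),(320,132),(263,134)],"36,87":[(197,82),(252,81),(253,136),(197,138)],"block":[(345,246),(335,50)]}
for k,p in P.items():
    w=np.array([w2b(onz("top",120+a/2.7,140+b/2.7,.04)) for a,b in p]); print(k,w.mean(0).round(1)) if k!="block" else print(w.round(1))
E
```

```text
-36,33 [-34.  37.  40.]
-36,87 [-36.1  90.4  40. ]
36,33 [36.6 37.6 40. ]
36,87 [35.7 91.3 40. ]
[[-82.   -1.4  40. ]
 [-84.7 134.6  40. ]
 [ 86.5  -1.3  40. ]
 [ 83.7 132.7  40. ]]
-36,33 [-34.7  32.9  40. ]
-36,87 [-34.5  86.3  40. ]
36,33 [37.2 34.5 40. ]
36,87 [36.7 89.1 40. ]
[[-85.   -6.7  40. ]
 [ 83.5  -3.7  40. ]]
```

Scene and close wrist views put the box 4 to 5 mm further along y. The earlier far wrist frame was taken while the arm was still settling. I correct, lower a little and re-check.

```bash
sed -i 's/^BO=.*/BO=np.array([.5979,.1100])/' h.py; python3 - <<'E'
from h import *
rows(b2w(36,87,60),down(BY))
E
```

```text
Traceback (most recent call last):
  File "h.py", line 44, in <module>
    BR=np.array([[np.cos(BY),-np.sin(BY)],[np.sin(BY),np.cos(BY)]])
                         ^^
NameError: name 'BY' is not defined. Did you mean: 'BO'?
```

```bash
sed -i 's/^BO=.*/BO=np.array([.5979,.1100]); BY=.0476/' h.py; python3 - <<'E'
from h import *
rows(b2w(36,87,60),down(BY))
E
```

```text
shift [ 0.033 -0.005 -0.018] turn [-0.003 -0.    -0.002]
```

```bash
python3 -m pendant '.033 -.005 -.018 0 0 0;.033 -.005 -.018 0 0 0;.033 -.005 -.018 0 0 0;.033 -.005 -.018 0 0 0'
python3 - <<'E'
from h import *
im,c=look("w5"); print(w2b(tool()[0]).round(1)); rows(b2w(36,87,44),down(BY))
for u in (300,319,340): print(u,[int(x) for x in cv2.cvtColor(im,cv2.COLOR_BGR2GRAY)[205:275:2,u]])
im=im[180:345,100:440]; cv2.imwrite("pics/w5c.png",cv2.resize(im,None,fx=2.2,fy=2.2,interpolation=2))
E
```

```text
time: 5.9
ee_pos: [0.6286, 0.1998, 0.0582]
eef_rot: [0.489, 0.511, -0.488, 0.511]
ft_force: [-0.1, -0.2, -0.5]
width: 0.0391
[35.  88.2 58.2]
shift [0.057 0.004 0.005] turn [-0.002  0.    -0.   ]
300 [32, 30, 30, 91, 91, 91, 91, 91, 90, 90, 90, 91, 90, 90, 90, 90, 90, 81, 90, 89, 90, 90, 90, 90, 91, 77, 71, 73, 76, 78, 98, 128, 131, 131, 143]
319 [64, 59, 59, 54, 51, 86, 90, 90, 91, 91, 90, 90, 92, 91, 91, 90, 86, 84, 90, 90, 91, 91, 90, 82, 76, 73, 72, 71, 83, 121, 121, 118, 154, 180, 180]
340 [62, 60, 58, 54, 49, 88, 90, 90, 90, 91, 92, 92, 90, 90, 89, 91, 82, 88, 90, 91, 90, 90, 90, 90, 91, 90, 75, 69, 72, 73, 73, 103, 117, 119, 120]
```

View pics/w5c.png

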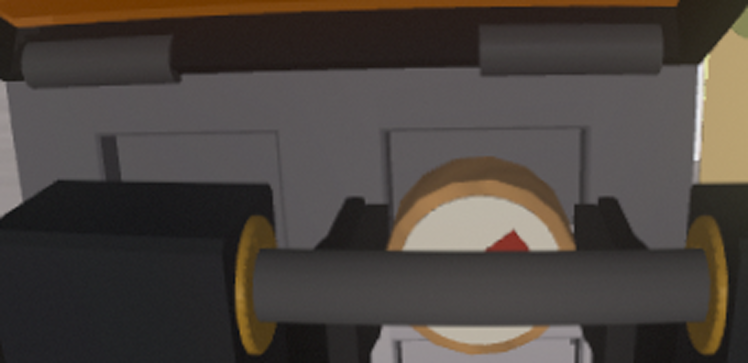

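```bash
python3 - <<'E'
from h import *
for q,z in [((319,238),.04),((319,251),.0502),((276,238),.04),((366,238),.04),((280,292),.068),((361,290),.068),((319,179.5+30),.041)]: print(q,w2b(onz("wrist",*q,z)).round(1))
# front rim visible under gripper
print(w2b(onz("wrist",100+570/2.2,180+340/2.2,.04)).round(1)); print(w2b(tool()[0]).round(1))
E
```

```text
(319, 238) [ 34.1 110.2  40. ]
(319, 251) [ 34.1 106.3  50.2]
(276, 238) [ 12.6 110.3  40. ]
(366, 238) [ 57.7 110.1  40. ]
(280, 292) [16.8 92.6 68. ]
(361, 290) [52.5 93.4 68. ]
(319, 209.5) [ 34.2 124.7  41. ]
[56.  55.8 40. ]
[35.  88.2 58.2]
```

Aligned: the rim-to-magnet gap is 3.9 mm (3 mm is ideal) and x is centred. I lower and release.

```bash
python3 -m pendant '.03 0 .002 0 0 0;.06 0 .002 0 0 0;.06 0 .002 0 0 0;.06 0 .002 0 0 0'
python3 -m pendant '0 0 0 0 0 0;0 0 0 0 0 0;0 0 0 0 0 0;0 0 0 0 0 0' 0.22
python3 -m pendant '-.15 0 0 0 0 0;-.35 0 0 0 0 0;-.55 0 0 0 0 0;-.75 0 0 0 0 0;-.75 0 0 0 0 0'
python3 - <<'E'
from h import *
im,c=look("w6"); discs(im,"wrist",c,.048); print("pocket",b2w(36,87,48)); print(w2b(tool()[0]).round(1))
rows([0.563,-0.231,0.24],down(BY))
E
```

```text
time: 6.35
ee_pos: [0.6282, 0.1991, 0.0423]
eef_rot: [0.488, 0.511, -0.489, 0.511]
ft_force: [0.0, -0.6, -1.0]
width: 0.0391
time: 6.75
ee_pos: [0.6285, 0.1992, 0.0429]
eef_rot: [0.489, 0.511, -0.489, 0.511]
ft_force: [-0.5, 0.1, 0.2]
width: 0.0523
time: 7.25
ee_pos: [0.6308, 0.201, 0.2385]
eef_rot: [0.492, 0.509, -0.485, 0.513]
ft_force: [0.2, 0.1, 0.9]
width: 0.0533
wrist [37.6  4.3] 107 [0.284  0.4557 0.048 ]
wrist [73.6  3.5] 102 [0.3447 0.4423 0.048 ]
wrist [116.2   3.4] 122 [0.4058 0.43   0.048 ]
wrist [56.6 11. ] 172 [0.3194 0.4382 0.048 ]
wrist [96.6 10.4] 218 [0.3805 0.4262 0.048 ]
wrist [22.6 12.9] 142 [0.2582 0.4504 0.048 ]
wrist [39.7 21.7] 161 [0.2932 0.4303 0.048 ]
wrist [77. 21.] 197 [0.3542 0.4182 0.048 ]
wrist [121.   22.1] 251 [0.4154 0.406  0.048 ]
wrist [58.8 31.8] 188 [0.328 0.41  0.048]
wrist [24.1 32.3] 152 [0.2672 0.4221 0.048 ]
wrist [99.9 32.6] 225 [0.3892 0.3979 0.048 ]
wrist [41.9 42.4] 173 [0.3021 0.4018 0.048 ]
wrist [80.2 43.1] 214 [0.3631 0.3898 0.048 ]
wrist [125.2  45.8] 261 [0.4241 0.3776 0.048 ]
wrist [26.2 52.8] 156 [0.2761 0.3937 0.048 ]
wrist [61.7 53.6] 200 [0.3368 0.3817 0.048 ]
wrist [103.9  56.1] 251 [0.3979 0.3696 0.048 ]
wrist [44.8 63.8] 178 [0.3111 0.3737 0.048 ]
wrist [84.  66.2] 229 [0.3719 0.3616 0.048 ]
wrist [130.1  70.6] 285 [0.4329 0.3495 0.048 ]
wrist [28.7 74.1] 170 [0.2846 0.3655 0.048 ]
wrist [65.4 76.5] 205 [0.3457 0.3534 0.048 ]
wrist [108.6  80.5] 265 [0.4068 0.3415 0.048 ]
wrist [48.  86.5] 193 [0.3194 0.3454 0.048 ]
wrist [88.4 90.4] 240 [0.3806 0.3334 0.048 ]
wrist [32.1 96.2] 182 [0.2934 0.3373 0.048 ]
wrist [ 69.7 100.3] 222 [0.3544 0.3253 0.048 ]
wrist [ 52.3 109.8] 208 [0.3283 0.3172 0.048 ]
wrist [ 36.2 119.1] 181 [0.3022 0.3091 0.048 ]
wrist [313.6 221.4] 131 [0.6271 0.1981 0.048 ]
pocket [0.62971959 0.19861441 0.048     ]
[ 36.2  88.6 234.5]
shift [-0.027 -0.344  1.711] turn [-0.002 -0.001 -0.004]
```

```bash
python3 -m pendant '0 -.17 .86 0 0 0;0 -.17 .86 0 0 0;0 -.17 .86 0 0 0;0 -.17 .86 0 0 0;0 -.17 .86 0 0 0' 0.4
python3 -m pendant '.3 -.17 .86 0 0 0;.3 -.17 .86 0 0 0;.3 -.17 .86 0 0 0;.3 -.17 .86 0 0 0;.3 -.17 .86 0 0 0;.3 -.17 .86 0 0 0'
python3 - <<'E'
from h import *
im,c=look("w7"); discs(im,"wrist",c); rows([0.563,-0.231,0.06],down(BY))
E
```

```text
time: 7.8
ee_pos: [0.5945, -0.0243, 0.2288]
eef_rot: [0.489, 0.509, -0.492, 0.51]
ft_force: [0.1, -0.6, -0.1]
width: 0.0611
time: 8.4
ee_pos: [0.5595, -0.2401, 0.1518]
eef_rot: [0.489, 0.51, -0.492, 0.508]
ft_force: [0.4, 0.3, -0.0]
width: 0.0611
wrist [580.5 125. ] 11177 [ 0.7993 -0.1277  0.018 ]
wrist [329.8  91.5] 543 [ 0.5624 -0.1278  0.018 ]
wrist [ 84.1 180.7] 154 [ 0.3405 -0.2     0.018 ]
wrist [325.6 219.8] 195 [ 0.5631 -0.2309  0.018 ]
wrist [ 94.4 257.6] 88 [ 0.3453 -0.2734  0.018 ]
wrist [323.8 338.5] 150 [ 0.5661 -0.339   0.018 ]
shift [ 0.372  0.01  -0.022] turn [-0.005 -0.001  0.002]
```

```bash
python3 -m pendant '.2 .01 -.02 0 0 0;.37 .01 -.02 0 0 0;.5 .01 -.02 0 0 0;.58 .01 -.02 0 0 0;.58 .01 -.02 0 0 0;.58 .01 -.02 0 0 0'
python3 - <<'E'
from h import *
rows([0.563,-0.2315,0.008],down(BY))
E
```

```text
time: 9.05
ee_pos: [0.5656, -0.2279, 0.0108]
eef_rot: [0.488, 0.512, -0.488, 0.511]
ft_force: [-0.0, 0.1, 0.7]
width: 0.0607
shift [ 0.011 -0.011  0.014] turn [-0.001 -0.    -0.   ]
```

```bash
python3 -m pendant '.012 -.01 .014 0 0 0;.012 -.01 .014 0 0 0;.012 -.01 .014 0 0 0'
python3 -m pendant '0 0 0 0 0 0;0 0 0 0 0 0;0 0 0 0 0 0;0 0 0 0 0 0;0 0 0 0 0 0' -1 25
python3 -m pendant '-.2 0 0 0 0 0;-.4 0 0 0 0 0;-.6 0 0 0 0 0;-.8 0 0 0 0 0;-.8 0 0 0 0 0'
python3 - <<'E'
from h import *
rows(b2w(36,33,210),down(BY))
E
```

```text
time: 9.35
ee_pos: [0.5631, -0.2332, 0.0082]
eef_rot: [0.489, 0.511, -0.489, 0.511]
ft_force: [0.2, 0.3, -0.2]
width: 0.061
time: 9.85
ee_pos: [0.5629, -0.2327, 0.0074]
eef_rot: [0.489, 0.511, -0.489, 0.511]
ft_force: [0.9, -0.0, 0.8]
width: 0.0392
time: 10.35
ee_pos: [0.566, -0.2332, 0.2149]
eef_rot: [0.49, 0.507, -0.487, 0.515]
ft_force: [-0.1, -0.0, -0.1]
width: 0.0391
shift [ 0.016  0.333 -1.498] turn [-0.002  0.003 -0.007]
```

```bash
python3 -m pendant '0 .17 -.75 0 0 0;0 .17 -.75 0 0 0;0 .17 -.75 0 0 0;0 .17 -.75 0 0 0;0 .17 -.75 0 0 0' 
python3 -m pendant '0 .165 -.75 0 0 0;0 .165 -.75 0 0 0;0 .165 -.75 0 0 0;0 .165 -.75 0 0 0;0 .165 -.75 0 0 0;0 .165 -.75 0 0 0'
python3 - <<'E'
from h import *
rows(b2w(36,33,65),down(BY))
E
```

```text
time: 10.85
ee_pos: [0.5969, -0.0352, 0.2072]
eef_rot: [0.487, 0.514, -0.485, 0.513]
ft_force: [0.4, -0.5, 0.4]
width: 0.0393
time: 11.45
ee_pos: [0.6293, 0.1466, 0.2065]
eef_rot: [0.488, 0.512, -0.488, 0.511]
ft_force: [-0.6, -0.7, -1.1]
width: 0.0391
shift [0.566 0.012 0.008] turn [-0.     0.     0.001]
```

```bash
python3 -m pendant '.2 .012 .008 0 0 0;.4 .012 .008 0 0 0;.566 .012 .008 0 0 0;.58 .012 .008 0 0 0;.58 .012 .008 0 0 0;.58 .012 .008 0 0 0'
python3 - <<'E'
from h import *
im,c=look("w8"); b=w2b(tool()[0]);print(b.round(1),r.read_state()["width"]); rows(b2w(36,33,43),down(BY))
im=im[180:345,100:440]; cv2.imwrite("pics/w8c.png",cv2.resize(im,None,fx=2.2,fy=2.2,interpolation=2))
print(proj("wrist",b2w(36,56,40),c),proj("wrist",b2w(b[0],b[1]+20,b[2]-8),c),proj("wrist",b2w(13,56,40),c),proj("wrist",b2w(59,56,40),c))
E
```

```text
time: 12.05
ee_pos: [0.6343, 0.1436, 0.0651]
eef_rot: [0.49, 0.51, -0.488, 0.512]
ft_force: [0.3, 0.0, 0.1]
width: 0.0391
[38.1 32.1 65.3] 0.03883813992912616
shift [ 0.089 -0.009 -0.004] turn [-0.002 -0.    -0.003]
[316.53474677 230.86891561] [320.88223421 246.87195971] [272.10392791 231.12331169] [360.99074712 230.69877015]
```

View pics/w8c.png

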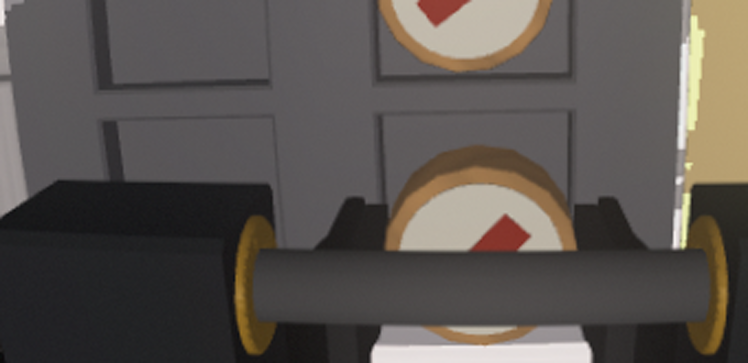

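The rim and magnet edges match the predictions to about 1 px, and the first magnet is seated behind. I place this one.

```bash
python3 -m pendant '.03 -.009 -.004 0 0 0;.06 -.009 -.004 0 0 0;.089 -.009 -.004 0 0 0;.089 -.009 -.004 0 0 0;.089 -.009 -.004 0 0 0'
python3 -m pendant '0 0 0 0 0 0;0 0 0 0 0 0;0 0 0 0 0 0;0 0 0 0 0 0' 0.22
python3 -m pendant '-.15 0 0 0 0 0;-.35 0 0 0 0 0;-.55 0 0 0 0 0;-.75 0 0 0 0 0;-.75 0 0 0 0 0'
python3 - <<'E'
from h import *
im,c=vision.camera("top")[0],cal("top"); cv2.imwrite("pics/top1.png",im); discs(im[180:300],"top",(c[0]-np.array([[0,0,0],[0,0,180],[0,0,0]]),c[1],c[2]))
rows([0.566,-0.339,0.24],down(BY))
E
```

```text
time: 12.6
ee_pos: [0.6305, 0.1448, 0.0405]
eef_rot: [0.489, 0.511, -0.489, 0.511]
ft_force: [-1.8, -1.9, 7.5]
width: 0.0393
time: 13.0
ee_pos: [0.6314, 0.1448, 0.0406]
eef_rot: [0.489, 0.511, -0.488, 0.511]
ft_force: [3.1, 0.2, 4.6]
width: 0.0525
time: 13.5
ee_pos: [0.6323, 0.1463, 0.2345]
eef_rot: [0.491, 0.51, -0.486, 0.513]
ft_force: [0.7, 0.8, -0.1]
width: 0.0533
top [531.7   3.8] 57 [ 0.6241 -0.5595  0.018 ]
top [547.8   4.1] 91 [ 0.6229 -0.5972  0.018 ]
top [344.3  28.7] 19 [ 0.5676 -0.121   0.018 ]
top [541.5  85.3] 91 [ 0.4328 -0.5638  0.018 ]
top [130.3 100.8] 76 [0.4084 0.353  0.018 ]
top [115.4 105.5] 69 [0.3984 0.3847 0.018 ]
top [100.5 110.3] 80 [0.3883 0.4162 0.018 ]
top [ 85.6 114.7] 80 [0.3792 0.4478 0.018 ]
top [133.6 114. ] 77 [0.3793 0.3442 0.018 ]
top [ 70.8 117.4] 37 [0.3736 0.4792 0.018 ]
top [118.8 117. ] 48 [0.3734 0.3758 0.018 ]
shift [-0.041 -0.348  1.924] turn [-0.002 -0.001 -0.003]
```

```bash
python3 -m pendant '0 -.17 .95 0 0 0;0 -.17 .95 0 0 0;0 -.17 .95 0 0 0;0 -.17 .95 0 0 0;0 -.17 .95 0 0 0' 0.4
python3 -m pendant '.3 -.17 .95 0 0 0;.3 -.17 .95 0 0 0;.3 -.17 .95 0 0 0;.3 -.17 .95 0 0 0;.3 -.17 .95 0 0 0;.3 -.17 .95 0 0 0;.3 -.17 .95 0 0 0'
python3 - <<'E'
from h import *
im,c=look("w9"); discs(im,"wrist",c); rows([0.566,-0.339,0.06],down(BY))
E
```

```text
time: 14.05
ee_pos: [0.5969, -0.0978, 0.2255]
eef_rot: [0.488, 0.511, -0.49, 0.51]
ft_force: [0.4, 0.7, -0.0]
width: 0.0606
time: 14.75
ee_pos: [0.565, -0.3346, 0.1498]
eef_rot: [0.489, 0.512, -0.49, 0.509]
ft_force: [-0.6, 1.0, -0.1]
width: 0.0613
wrist [577.9  33.7] 8064 [ 0.8009 -0.1301  0.018 ]
wrist [81.3 78.7] 1006 [ 0.3425 -0.2003  0.018 ]
wrist [ 79.8 160.6] 151 [ 0.3432 -0.2764  0.018 ]
wrist [321.6 237. ] 198 [ 0.566 -0.339  0.018]
shift [ 0.363 -0.001  0.026] turn [-0.002 -0.002  0.001]
```

```bash
python3 -m pendant '.2 0 .02 0 0 0;.37 0 .02 0 0 0;.5 0 .02 0 0 0;.565 0 .02 0 0 0;.565 0 .02 0 0 0;.565 0 .02 0 0 0'
python3 - <<'E'
from h import *
rows([0.566,-0.34,0.008],down(BY))
E
```

```text
time: 15.4
ee_pos: [0.5683, -0.3381, 0.0129]
eef_rot: [0.489, 0.511, -0.488, 0.512]
ft_force: [1.1, -0.4, -0.0]
width: 0.0609
shift [ 0.02  -0.01   0.007] turn [-0.001  0.    -0.001]
```

```bash
python3 -m pendant '.018 -.01 .006 0 0 0;.018 -.01 .006 0 0 0;.018 -.01 .006 0 0 0'
python3 -m pendant '0 0 0 0 0 0;0 0 0 0 0 0;0 0 0 0 0 0;0 0 0 0 0 0;0 0 0 0 0 0' -1 25
python3 -m pendant '-.2 0 0 0 0 0;-.4 0 0 0 0 0;-.6 0 0 0 0 0;-.8 0 0 0 0 0;-.8 0 0 0 0 0'
python3 - <<'E'
from h import *
rows(b2w(-36,33,210),down(BY))
E
```

```text
time: 15.7
ee_pos: [0.5649, -0.3407, 0.0077]
eef_rot: [0.489, 0.511, -0.489, 0.511]
ft_force: [0.1, -0.3, 0.8]
width: 0.0607
time: 16.2
ee_pos: [0.5648, -0.3402, 0.0069]
eef_rot: [0.489, 0.511, -0.489, 0.511]
ft_force: [-0.7, -0.4, 2.1]
width: 0.0392
time: 16.7
ee_pos: [0.5677, -0.3412, 0.215]
eef_rot: [0.49, 0.507, -0.488, 0.515]
ft_force: [0.8, 0.1, -0.9]
width: 0.0387
shift [ 0.009  0.057 -1.929] turn [-0.002  0.004 -0.007]
```

```bash
python3 -m pendant '0 .03 -.96 0 0 0;0 .03 -.96 0 0 0;0 .03 -.96 0 0 0;0 .03 -.96 0 0 0;0 .03 -.96 0 0 0' 
python3 -m pendant '0 .03 -.96 0 0 0;0 .03 -.96 0 0 0;0 .03 -.96 0 0 0;0 .03 -.96 0 0 0;0 .03 -.96 0 0 0;0 .03 -.96 0 0 0;0 .03 -.96 0 0 0'
python3 - <<'E'
from h import *
rows(b2w(-36,33,65),down(BY))
E
```

```text
time: 17.2
ee_pos: [0.5609, -0.0969, 0.2068]
eef_rot: [0.488, 0.512, -0.488, 0.512]
ft_force: [0.2, 0.1, -0.1]
width: 0.0391
time: 17.9
ee_pos: [0.5577, 0.1411, 0.2065]
eef_rot: [0.488, 0.512, -0.488, 0.512]
ft_force: [-0.1, 0.1, -1.2]
width: 0.039
shift [ 0.566  0.011 -0.   ] turn [-0.  0.  0.]
```

```bash
python3 -m pendant '.2 .008 0 0 0 0;.4 .008 0 0 0 0;.566 .008 0 0 0 0;.58 .008 0 0 0 0;.58 .008 0 0 0 0;.58 .008 0 0 0 0'
python3 - <<'E'
from h import *
im,c=look("w10"); b=w2b(tool()[0]);print(b.round(1),r.read_state()["width"]); rows(b2w(-36,33,43),down(BY))
print("pred rim",proj("wrist",b2w(-36,56,40),c),"mag",proj("wrist",b2w(b[0],b[1]+20,b[2]-8),c))
g=cv2.cvtColor(im,cv2.COLOR_BGR2GRAY)
for u in (310,319,328): print([int(x) for x in g[222:262,u]])
E
```

```text
time: 18.5
ee_pos: [0.5616, 0.14, 0.0643]
eef_rot: [0.49, 0.51, -0.488, 0.512]
ft_force: [0.4, 0.5, 0.2]
width: 0.0392
[-34.7  31.9  64.4] 0.03948163381049825
shift [ 0.086 -0.006 -0.004] turn [-0.002 -0.    -0.003]
pred rim [318.03880048 230.95741314] mag [320.92908884 246.97317391]
[92, 91, 91, 92, 90, 91, 92, 92, 91, 88, 80, 80, 92, 91, 92, 91, 91, 91, 91, 92, 91, 91, 92, 92, 94, 90, 79, 74, 76, 77, 76, 77, 76, 74, 72, 74, 90, 111, 117, 118]
[92, 92, 92, 92, 92, 91, 91, 92, 92, 86, 81, 83, 91, 91, 92, 92, 91, 92, 91, 91, 90, 91, 92, 90, 87, 75, 72, 74, 75, 76, 77, 78, 78, 77, 82, 104, 125, 127, 128, 129]
[92, 93, 91, 92, 91, 91, 93, 91, 91, 84, 78, 83, 90, 91, 92, 91, 90, 92, 91, 90, 91, 91, 92, 91, 92, 90, 87, 69, 67, 70, 72, 72, 75, 75, 76, 80, 92, 115, 132, 132]
```

Rim at row 232 (predicted 231), magnet edge at 247 (predicted 247). I place it.

```bash
python3 -m pendant '.03 -.006 -.006 0 0 0;.06 -.006 -.006 0 0 0;.08 -.006 -.006 0 0 0;.08 -.006 -.006 0 0 0;.08 -.006 -.006 0 0 0'
python3 -m pendant '0 0 0 0 0 0;0 0 0 0 0 0;0 0 0 0 0 0;0 0 0 0 0 0' 0.22
python3 -m pendant '-.15 0 0 0 0 0;-.35 0 0 0 0 0;-.55 0 0 0 0 0;-.75 0 0 0 0 0;-.75 0 0 0 0 0;-.75 0 0 0 0 0;-.75 0 0 0 0 0'
python3 - <<'E'
from h import *
im,c=look("w11"); print(w2b(tool()[0]).round(1))
hsv=cv2.cvtColor(im,cv2.COLOR_BGR2HSV)
K=c
m=((hsv[...,1]<60)&(hsv[...,2]>140)).astype(np.uint8)
d=np.load("pics/w11.npy")
mr=(((hsv[...,0]<10)|(hsv[...,0]>170))&(hsv[...,1]>110)&(hsv[...,2]>50)).astype(np.uint8)
k,l,s,ce=cv2.connectedComponentsWithStats(mr)
for i in range(1,k):
    w=w2b(onz("wrist",*ce[i],.048,c))
    if s[i,4]>15 and abs(w[0])<85 and -5<w[1]<130: print(ce[i],w.round(1), [w2b(dpt("wrist",int(ce[i][0])+a,int(ce[i][1])+b,d,c))[2].round(1) for a,b in((0,0),(-12,-12),(12,12),(-12,5))])
E
```

```text
time: 19.05
ee_pos: [0.5584, 0.1415, 0.0417]
eef_rot: [0.488, 0.511, -0.489, 0.511]
ft_force: [0.3, 0.6, 0.1]
width: 0.0388
time: 19.45
ee_pos: [0.5585, 0.1415, 0.0419]
eef_rot: [0.489, 0.511, -0.489, 0.511]
ft_force: [-0.7, 0.2, -0.2]
width: 0.0523
time: 20.15
ee_pos: [0.5579, 0.1411, 0.2281]
eef_rot: [0.488, 0.511, -0.489, 0.511]
ft_force: [0.1, -0.3, -1.3]
width: 0.0529
[-38.6  32.9 227.8]
[397.41830065 163.20261438] [33.5 86.8 48. ] [np.float64(48.6), np.float64(48.8), np.float64(48.7), np.float64(48.8)]
[396. 218.] [33.7 34.9 48. ] [np.float64(48.4), np.float64(47.6), np.float64(48.6), np.float64(47.5)]
[318.92086331 218.23741007] [-39.5  34.6  48. ] [np.float64(47.9), np.float64(47.2), np.float64(48.8), np.float64(47.6)]
```

All three magnets are seated with face heights of about 48 mm. Next I go behind the hood with closed fingers, off-centre at box x = -45 to clear the keeper.

```bash
python3 -m pendant '-.02 -.025 -.87 0 0 0;-.02 -.025 -.87 0 0 0;-.02 -.025 -.87 0 0 0;-.02 -.025 -.87 0 0 0;-.02 -.025 -.87 0 0 0;-.02 -.025 -.87 0 0 0;-.02 -.025 -.87 0 0 0' -1
python3 - <<'E'
from h import *
print(w2b(tool()[0]).round(1)); rows(b2w(-45,250,135),down(BY))
E
```

```text
time: 20.9
ee_pos: [0.5421, 0.358, 0.2328]
eef_rot: [0.488, 0.511, -0.489, 0.511]
ft_force: [0.2, 0.0, -0.7]
width: 0.0061
[-43.9 250.4 232.8]
shift [ 0.391 -0.004  0.001] turn [-0.001  0.001  0.001]
```

```bash
python3 -m pendant '.15 0 0 0 0 0;.3 0 0 0 0 0;.39 0 0 0 0 0;.39 0 0 0 0 0'
python3 -m pendant '0 0 -.08 0 0 0;0 0 -.14 0 0 0;0 0 -.2 0 0 0;-.02 0 -.26 0 0 0;-.04 0 -.32 0 0 0;-.06 0 -.36 0 0 0;-.06 0 -.392 0 0 0;-.06 0 -.392 0 0 0'
python3 - <<'E'
from h import *
s=r.read_state(); print(w2b(tool()[0]).round(1), s["ft_force"].round(1)); im,d=vision.camera("scene"); cv2.imwrite("pics/s1.png",im)
E
```

```text
time: 21.3
ee_pos: [0.5419, 0.3548, 0.1328]
eef_rot: [0.487, 0.511, -0.492, 0.51]
ft_force: [0.0, -0.8, -0.7]
width: 0.0002
time: 22.1
ee_pos: [0.5379, 0.457, 0.1522]
eef_rot: [0.489, 0.511, -0.488, 0.511]
ft_force: [0.2, 0.2, -0.1]
width: 0.0005
[-43.4 349.5 152.2] [ 0.2  0.2 -0.1]
```

View pics/s1.png

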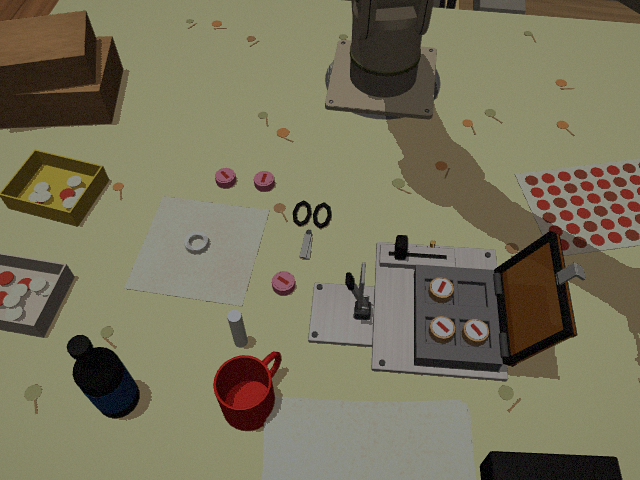

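The scene shows all three magnets in pockets and the hood still back. I had the sign wrong: tool +z is box -y, so the tool retreated into free space. I push with +z.

```bash
python3 -m pendant '.06 0 .2 0 0 0;.06 0 .38 0 0 0;.06 0 .48 0 0 0;.06 0 .54 0 0 0;.05 0 .6 0 0 0;.03 0 .66 0 0 0;.01 0 .72 0 0 0;0 0 .79 0 0 0'
python3 - <<'E'
from h import *
s=r.read_state(); print(w2b(tool()[0]).round(1), s["ft_force"].round(1))
E
```

```text
time: 22.95
ee_pos: [0.5473, 0.2593, 0.153]
eef_rot: [0.49, 0.511, -0.488, 0.511]
ft_force: [0.3, 3.5, 2.7]
width: 0.0003
[-43.4 151.5 153. ] [0.3 3.5 2.7]
```

```bash
python3 -m pendant '0 0 .08 0 0 0;0 0 .16 0 0 0;.02 0 .23 0 0 0;.056 0 .3 0 0 0;.095 0 .36 0 0 0;.14 0 .41 0 0 0;.19 0 .46 0 0 0;.24 0 .5 0 0 0'
python3 - <<'E'
from h import *
s=r.read_state(); print(w2b(tool()[0]).round(1), s["ft_force"].round(1))
E
python3 -m pendant '.06 0 .025 0 0 0;.11 0 .045 0 0 0;.14 0 .045 0 0 0;.15 0 .045 0 0 0;.15 0 .045 0 0 0'
python3 - <<'E'
from h import *
s=r.read_state(); print(w2b(tool()[0]).round(1), s["ft_force"].round(1)); im,d=vision.camera("scene"); cv2.imwrite("pics/s2.png",im); np.save("pics/s2.npy",d)
E
```

```text
time: 23.75
ee_pos: [0.5523, 0.133, 0.0905]
eef_rot: [0.488, 0.511, -0.489, 0.511]
ft_force: [0.0, 1.3, 0.8]
width: 0.0005
[-44.5  25.2  90.5] [0.  1.3 0.8]
time: 24.25
ee_pos: [0.5527, 0.1215, 0.0578]
eef_rot: [0.487, 0.51, -0.49, 0.512]
ft_force: [-24.0, -13.5, 54.8]
width: 0.0005
[-44.6  13.6  57.8] [-24.  -13.5  54.8]
```

View pics/s2.png

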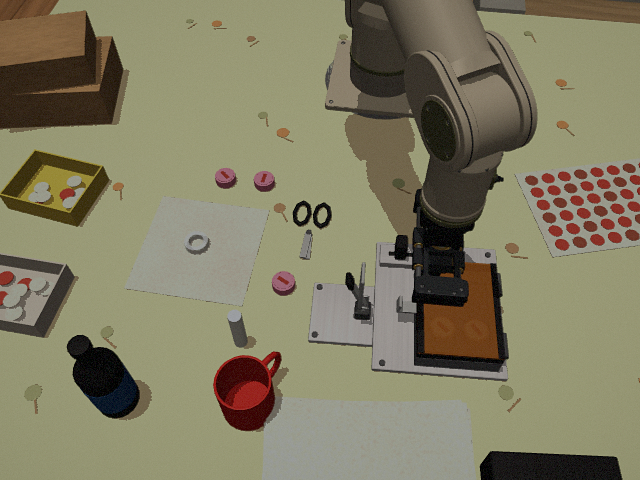

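The hood is lying shut over the magnets (one press reached 55 N at the fingertip, under the wrist limit). I raise and measure the loop and lever by depth.

```bash
python3 -m pendant '-.2 0 0 0 0 0;-.4 0 0 0 0 0;-.6 0 0 0 0 0;-.7 .09 .15 0 0 0;-.7 .18 .3 0 0 0;-.7 .18 .4 0 0 0;-.7 .18 .5 0 0 0;-.7 .18 .5 0 0 0'
python3 - <<'E'
from h import *
print(w2b(tool()[0]).round(1))
im,d=vision.camera("scene"); c=cal("scene"); cv2.imwrite("pics/s3.png",im)
def cloud(n,d,c,u0,u1,v0,v1):
    return np.array([w2b(dpt(n,u,v,d,c)) for v in range(v0,v1) for u in range(u0,u1) if d[v,u]>0])
P=cloud("scene",d,c,340,385,250,325)
Q=P[(abs(P[:,0])<30)&(P[:,2]>65)&(P[:,1]>-150)&(P[:,1]<-60)]
for z in range(65,145,8):
    q=Q[(Q[:,2]>=z)&(Q[:,2]<z+8)]
    if len(q): print("scene z",z,len(q),"x",q[:,0].min().round(),q[:,0].max().round(),"y",q[:,1].min().round(),q[:,1].max().round())
print(Q[Q[:,2]>130].mean(0))
H=cloud("scene",d,c,425,495,275,355); print("hood z", [np.median(H[(abs(H[:,1]-y)<4),2]).round(1) for y in (10,40,80,110)])
im,c=look("w12")
E
```

```text
time: 25.1
ee_pos: [0.604, -0.0044, 0.2282]
eef_rot: [0.489, 0.51, -0.491, 0.51]
ft_force: [-0.3, 0.2, 0.2]
width: 0.0002
[   0.6 -114.5  228.2]
scene z 65 21 x -15.0 21.0 y -104.0 -94.0
scene z 73 35 x -16.0 20.0 y -107.0 -94.0
scene z 81 40 x -14.0 20.0 y -109.0 -93.0
scene z 89 28 x -16.0 21.0 y -109.0 -93.0
scene z 97 44 x -15.0 20.0 y -116.0 -94.0
scene z 105 43 x -14.0 20.0 y -117.0 -93.0
scene z 113 96 x -15.0 21.0 y -121.0 -93.0
scene z 121 13 x -16.0 20.0 y -117.0 -92.0
scene z 129 66 x -17.0 21.0 y -98.0 -92.0
scene z 137 17 x -16.0 20.0 y -96.0 -93.0
[  3.13978277 -95.04429281 135.63816472]
hood z [np.float64(57.2), np.float64(57.1), np.float64(57.1), np.float64(57.3)]
```

View pics/w12.png

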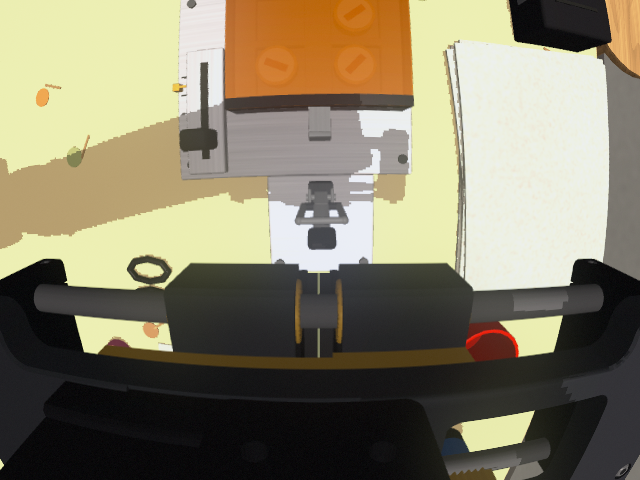

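The hood is flat at z = 57 mm. The loop stands vertical at box y = -95 with its crossbar at z ≈ 136 (pixel (322,216)); the lever grip is at (322,238) and the keeper at (319,122). I push the crossbar over towards the hood, just above the lever tip.

```bash
python3 -m pendant '.1 0 .03 0 0 0;.2 0 .03 0 0 0;.3 0 .03 0 0 0;.385 0 .03 0 0 0;.385 0 .03 0 0 0;.385 0 .03 0 0 0'
python3 - <<'E'
from h import *
print(w2b(tool()[0]).round(1)); rows(b2w(1,-120,130),down(BY))
E
```

```text
time: 25.8
ee_pos: [0.604, -0.006, 0.1335]
eef_rot: [0.488, 0.512, -0.488, 0.511]
ft_force: [-0.1, 0.3, -0.1]
width: 0.0003
[   0.5 -116.2  133.5]
shift [0.014 0.002 0.015] turn [-0.001 -0.     0.   ]
```

```bash
python3 -m pendant '.012 0 0 0 0 0;.012 0 -.05 0 0 0;.012 0 -.1 0 0 0;.022 0 -.15 0 0 0;.045 0 -.19 0 0 0;.08 0 -.23 0 0 0;.12 0 -.27 0 0 0'
python3 - <<'E'
from h import *
s=r.read_state(); print(w2b(tool()[0]).round(1),s["ft_force"].round(1)); im,d=vision.camera("scene"); cv2.imwrite("pics/s4.png",im[230:380,300:500]); cv2.imwrite("pics/s4.png",cv2.resize(im[220:380,290:510],None,fx=3,fy=3,interpolation=2))
E
```

```text
time: 26.5
ee_pos: [0.6007, 0.061, 0.1022]
eef_rot: [0.488, 0.511, -0.489, 0.511]
ft_force: [-0.4, -0.1, -0.4]
width: 0.0005
[  0.5 -49.1 102.2] [-0.4 -0.1 -0.4]
```

View pics/s4.png

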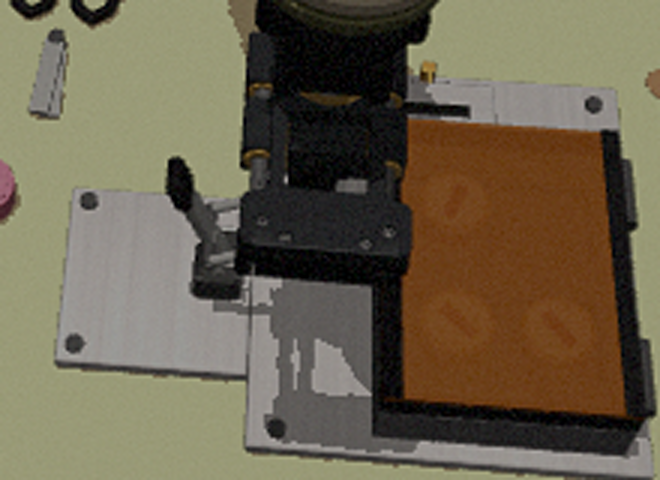

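The loop has fallen towards the keeper, with its legs running under the gripper. I back off up and measure the crossbar by depth.

```bash
python3 -m pendant '-.2 0 0 0 0 0;-.4 0 0 0 0 0;-.5 0 .13 0 0 0;-.5 0 .26 0 0 0;-.5 0 .26 0 0 0;-.5 0 .26 0 0 0'
python3 - <<'E'
from h import *
print(w2b(tool()[0]).round(1)); im,c=look("w13"); d=np.load("pics/w13.npy")
def cloud(n,d,c,u0,u1,v0,v1):
    return np.array([w2b(dpt(n,u,v,d,c)) for v in range(v0,v1) for u in range(u0,u1) if d[v,u]>0])
P=cloud("wrist",d,c,260,390,95,255)
P=P[(abs(P[:,0])<26)&(P[:,1]>-130)&(P[:,1]<0)]
for y in range(-130,0,4):
    q=P[(P[:,1]>=y)&(P[:,1]<y+4)]
    if len(q)==0: continue
    f=lambda a,b:(lambda t:(t[:,2].max().round(0) if len(t) else None))(q[(q[:,0]>=a)&(q[:,0]<b)])
    print(y,[f(a,a+4) for a in range(-24,25,4)])
s,ds=vision.camera("scene"); s=cv2.resize(s[225:345,300:450],None,fx=5,fy=5,interpolation=2); cv2.imwrite("pics/s5.png",np.clip(s*1.5,0,255).astype(np.uint8))
E
```

```text
time: 27.15
ee_pos: [0.6037, -0.0059, 0.2273]
eef_rot: [0.489, 0.511, -0.489, 0.51]
ft_force: [-0.6, 0.4, 0.2]
width: 0.0005
[   0.3 -116.   227.3]
-130 [np.float64(11.0), np.float64(11.0), np.float64(10.0), np.float64(10.0), None, None, None, None, None, np.float64(10.0), np.float64(10.0), np.float64(10.0), np.float64(11.0)]
-126 [np.float64(11.0), np.float64(11.0), np.float64(11.0), np.float64(11.0), np.float64(9.0), None, None, None, np.float64(11.0), np.float64(10.0), np.float64(11.0), np.float64(10.0), np.float64(10.0)]
-122 [np.float64(10.0), np.float64(11.0), np.float64(11.0), np.float64(118.0), np.float64(120.0), np.float64(119.0), np.float64(119.0), np.float64(119.0), np.float64(119.0), np.float64(10.0), np.float64(11.0), np.float64(10.0), np.float64(11.0)]
-118 [np.float64(11.0), np.float64(10.0), np.float64(11.0), np.float64(119.0), np.float64(121.0), np.float64(121.0), np.float64(121.0), np.float64(120.0), np.float64(120.0), np.float64(116.0), np.float64(12.0), np.float64(12.0), np.float64(10.0)]
-114 [np.float64(11.0), np.float64(11.0), np.float64(12.0), np.float64(116.0
[... 6096 characters left out ...]
4(46.0), np.float64(46.0), np.float64(52.0), np.float64(46.0), np.float64(46.0), np.float64(46.0), np.float64(46.0), np.float64(46.0), np.float64(46.0), np.float64(11.0), np.float64(11.0), np.float64(11.0), np.float64(10.0)]
-6 [np.float64(61.0), np.float64(60.0), np.float64(60.0), np.float64(61.0), np.float64(60.0), np.float64(60.0), np.float64(61.0), np.float64(60.0), np.float64(60.0), np.float64(59.0), np.float64(60.0), np.float64(60.0), np.float64(60.0)]
-2 [np.float64(59.0), np.float64(59.0), np.float64(60.0), np.float64(59.0), np.float64(60.0), np.float64(59.0), np.float64(60.0), np.float64(60.0), np.float64(59.0), np.float64(59.0), np.float64(59.0), np.float64(59.0), np.float64(61.0)]
```

The depth profile shows the crossbar lying at box y ≈ -24, z ≈ 48, behind the hook at y ≈ -36, with its legs straddling the keeper. Now the lever: I come down on its hood side and follow its arc.

```bash
python3 -m pendant '0 0 -.115 0 0 0;.1 0 -.115 0 0 0;.2 0 -.115 0 0 0;.3 0 -.115 0 0 0;.4 0 -.115 0 0 0;.47 0 -.115 0 0 0;.47 0 -.115 0 0 0;.47 0 -.115 0 0 0'
python3 - <<'E'
from h import *
s=r.read_state(); print(w2b(tool()[0]).round(1),s["ft_force"].round(1))
E
```

```text
time: 28.05
ee_pos: [0.6025, 0.0249, 0.1108]
eef_rot: [0.488, 0.512, -0.488, 0.511]
ft_force: [0.1, -1.2, 0.1]
width: 0.0005
[  0.5 -85.2 110.8] [ 0.1 -1.2  0.1]
```

```bash
python3 -m pendant '0 0 .04 0 0 0;.024 0 .1 0 0 0;.052 0 .148 0 0 0;.08 0 .188 0 0 0;.12 0 .22 0 0 0;.16 0 .248 0 0 0;.208 0 .268 0 0 0;.256 0 .28 0 0 0'
python3 - <<'E'
from h import *
s=r.read_state(); print(w2b(tool()[0]).round(1),s["ft_force"].round(1))
E
python3 -m pendant '.03 0 0 0 0 0;.06 0 0 0 0 0;.08 0 0 0 0 0;.095 0 0 0 0 0;.1 0 0 0 0 0;.1 0 0 0 0 0'
python3 - <<'E'
from h import *
s=r.read_state(); print(w2b(tool()[0]).round(1),s["ft_force"].round(1))
im,d=vision.camera("scene"); c=cal("scene"); cv2.imwrite("pics/s6.png",cv2.resize(im[220:380,270:510],None,fx=3,fy=3,interpolation=2))
E
```

```text
time: 28.85
ee_pos: [0.6056, -0.0465, 0.0453]
eef_rot: [0.489, 0.511, -0.489, 0.511]
ft_force: [0.1, 0.2, 0.5]
width: 0.0006
[   0.2 -156.7   45.3] [0.1 0.2 0.5]
time: 29.45
ee_pos: [0.6064, -0.0458, 0.0292]
eef_rot: [0.488, 0.51, -0.489, 0.513]
ft_force: [-37.1, -3.8, 82.1]
width: 0.0003
[   1.1 -156.    29.2] [-37.1  -3.8  82.1]
```

The 82 N means the lever is against its stop (tip z 29, home contact expected at about 28). I back off and check.

```bash
python3 -m pendant '-.1 0 0 0 0 0;-.3 0 0 0 0 0;-.5 0 0 0 0 0;-.7 0 -.05 0 0 0;-.75 0 -.1 0 0 0;-.75 0 -.1 0 0 0'
python3 - <<'E'
from h import *
print(w2b(tool()[0]).round(1)); im,c=look("w14"); d=np.load("pics/w14.npy")
P=np.array([w2b(dpt("wrist",u,v,d,c)) for v in range(60,290) for u in range(250,400) if d[v,u]>0])
for nm,a,b in (("mid",-8,8),("leg",-20,-14)):
    q=P[(P[:,0]>a)&(P[:,0]<b)]
    print(nm,[(y,int(q[(q[:,1]>=y)&(q[:,1]<y+5),2].max())) for y in range(-180,0,5) if ((q[:,1]>=y)&(q[:,1]<y+5)).any()])
# grip/mark
hsv=cv2.cvtColor(im,cv2.COLOR_BGR2HSV)
s,_=vision.camera("scene"); cv2.imwrite("pics/s7.png",cv2.resize(s[210:380,290:515],None,fx=3.3,fy=3.3,interpolation=2))
E
```

```text
time: 30.1
ee_pos: [0.6057, -0.0182, 0.2117]
eef_rot: [0.489, 0.511, -0.487, 0.513]
ft_force: [0.4, -0.6, -0.8]
width: 0.0003
[   1.7 -128.4  211.7]
mid [(-180, 8), (-175, 10), (-170, 28), (-165, 28), (-160, 29), (-155, 30), (-150, 31), (-145, 33), (-140, 34), (-135, 36), (-130, 38), (-125, 227), (-120, 236), (-115, 41), (-110, 43), (-105, 45), (-100, 289), (-95, 304), (-90, 303), (-85, 42), (-80, 32), (-75, 11), (-70, 11), (-65, 11), (-60, 11), (-55, 11), (-50, 11), (-45, 49), (-40, 62), (-35, 61), (-30, 46), (-25, 46), (-20, 47), (-15, 47), (-10, 60), (-5, 60)]
leg [(-180, 9), (-175, 10), (-170, 11), (-165, 10), (-160, 11), (-155, 10), (-150, 11), (-145, 10), (-140, 11), (-135, 10), (-130, 10), (-125, 10), (-120, 10), (-115, 40), (-110, 41), (-105, 42), (-100, 43), (-95, 302), (-90, 298), (-85, 44), (-80, 46), (-75, 46), (-70, 47), (-65, 48), (-60, 48), (-55, 48), (-50, 49), (-45, 50), (-40, 51), (-35, 50), (-30, 11), (-25, 11), (-20, 10), (-15, 10), (-10, 60), (-5, 60)]
```

View pics/s7.png

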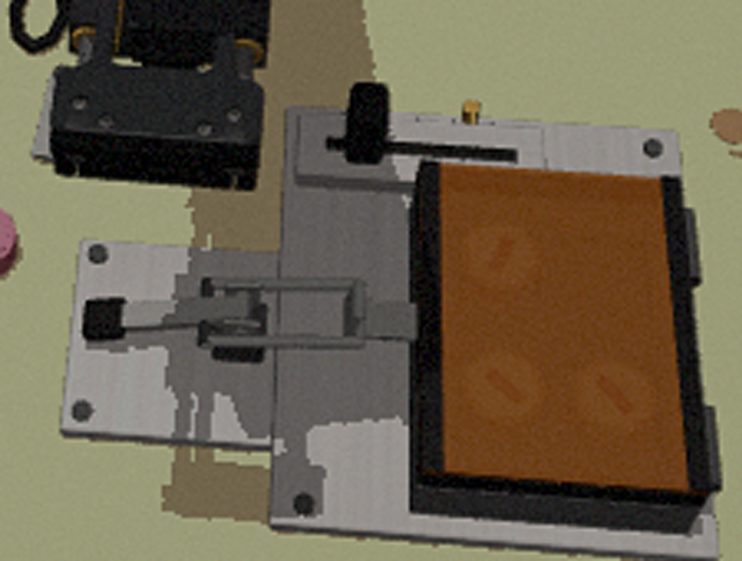

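The lever lies down at about 15–16° below horizontal. The loop is pulled against the hook and the keeper has been drawn about 5 mm towards the latch. Now I measure the timer grip and pointer from close by.

```bash
python3 -m pendant '0 -.46 -.2 0 0 0;0 -.46 -.2 0 0 0;0 -.46 -.2 0 0 0;0 -.46 -.2 0 0 0;0 -.46 -.2 0 0 0;0 -.46 -.2 0 0 0;0 -.46 -.2 0 0 0'
cat > tm.py <<'E'
from h import *
def timer(name):
    im,c=look(name); d=np.load(f"pics/{name}.npy"); hsv=cv2.cvtColor(im,cv2.COLOR_BGR2HSV)
    print("tcp",w2b(tool()[0]).round(1))
    P=[];C=[]
    v,u=np.mgrid[0:300,0:640]
    br=(hsv[:300,:,0]>8)&(hsv[:300,:,0]<28)&(hsv[:300,:,1]>130)&(hsv[:300,:,2]>70)
    W=np.array([[*w2b(dpt("wrist",a,b,d,c)),a,b] for b in range(0,300) for a in range(0,640,1) if d[b,a]>0 and (br[b,a] or im[b,a].max()<90)])
    g=W[(abs(W[:,0]+115)<22)&(abs(W[:,2]-64)<4)&(W[:,1]>-60)&(W[:,1]<80)]
    if len(g): print("grip top n",len(g),"mean",g[:,:3].mean(0).round(1),"y",np.percentile(g[:,1],[2,98]).round(1),"x",np.percentile(g[:,0],[2,98]).round(1),"px",g[:,3:].mean(0).round())
    B=[W[i] for i in range(len(W)) if br[int(W[i,4]),int(W[i,3])] and -165<W[i,0]<-128 and -60<W[i,1]<90 and W[i,2]>8]
    B=np.array(B)
    if len(B): print("brass n",len(B),"mean",B[:,:3].mean(0).round(1),"y",B[:,1].min().round(1),B[:,1].max().round(1),"tip(max x)",B[B[:,0]>np.percentile(B[:,0],90)][:,:3].mean(0).round(1),"px",B[:,3:].mean(0).round())
    return im,c
E
python3 -c "
from tm import *
timer('w15')
for n in ('top','scene'):
    im,d=vision.camera(n); cv2.imwrite(f'pics/{n}9.png',im)
"
```

```text
time: 30.9
ee_pos: [0.4879, 0.0231, 0.2084]
eef_rot: [0.489, 0.511, -0.489, 0.51]
ft_force: [0.6, -0.5, 0.0]
width: 0.0002
tcp [-114.   -81.4  208.5]
grip top n 732 mean [-114.6  -32.6   63.6] y [-41.8 -23.6] x [-127.4 -101.4] px [319. 170.]
brass n 76 mean [-145.5   25.    21.7] y 22.0 28.7 tip(max x) [-137.1   25.1   21.6] px [285. 107.]
```

Grip centre is at y = -32.6 and the pointer tip at y = 25.1. I come down behind the grip and push most of the way first.

```bash
python3 -m pendant '.2 0 0 0 0 0;.4 0 0 0 0 0;.58 0 0 0 0 0;.66 0 0 0 0 0;.66 0 0 0 0 0'
python3 -m pendant '0 0 -.05 0 0 0;0 0 -.1 0 0 0;0 0 -.14 0 0 0;0 0 -.18 0 0 0;0 0 -.22 0 0 0;0 0 -.26 0 0 0;0 0 -.29 0 0 0;0 0 -.29 0 0 0'
python3 -c "
from tm import *
print(r.read_state()['ft_force'].round(1)); timer('w16')"
```

```text
time: 31.55
ee_pos: [0.4854, 0.0237, 0.0412]
eef_rot: [0.488, 0.513, -0.49, 0.51]
ft_force: [-0.7, 0.1, 1.1]
width: 0.0005
time: 32.35
ee_pos: [0.4839, 0.0976, 0.044]
eef_rot: [0.488, 0.512, -0.488, 0.511]
ft_force: [-0.0, -0.5, -0.4]
width: 0.0003
[-0.  -0.5 -0.4]
tcp [-114.5   -7.7   43.9]
grip top n 2828 mean [-115.3   16.2   63.5] y [ 2.9 24.9] x [-127.8 -102.5] px [319. 257.]
brass n 333 mean [-145.5   25.7   20.9] y 21.2 29.3 tip(max x) [-137.5   25.3   21.6] px [260. 216.]
```

```bash
python3 -m pendant '0 0 .1 0 0 0;0 0 .2 0 0 0;0 0 .2 0 0 0;0 0 .2 0 0 0'
python3 -c "
from tm import *
timer('w17')"
```

```text
time: 32.8
ee_pos: [0.4863, 0.0456, 0.0439]
eef_rot: [0.489, 0.511, -0.489, 0.511]
ft_force: [-0.1, 0.2, -0.2]
width: 0.0008
tcp [-114.5  -58.1   44. ]
grip top n 3708 mean [-115.1   10.8   63.6] y [-49.   24.4] x [-127.8 -102.2] px [319. 139.]
brass n 311 mean [-145.3   24.9   21.4] y 21.1 28.9 tip(max x) [-137.2   25.1   21.6] px [258. 114.]
```

```bash
sed -i 's/W\[:,1\]>-60)&(W\[:,1\]<80)\]/W[:,1]>-15)\&(W[:,1]<80)]/' tm.py
python3 -c "
from tm import *
timer('w18')"
```

```text
tcp [-114.5  -57.7   44. ]
grip top n 3460 mean [-115.1   15.    63.5] y [ 5.8 24.5] x [-128.  -102.2] px [319. 130.]
brass n 319 mean [-145.3   24.8   21.4] y 21.0 28.6 tip(max x) [-137.2   25.2   21.4] px [258. 116.]
```

```bash
python3 -m pendant '0 0 -.1 0 0 0;0 0 -.18 0 0 0;0 0 -.215 0 0 0;0 0 -.225 0 0 0;0 0 -.235 0 0 0;0 0 -.242 0 0 0;0 0 -.242 0 0 0'
python3 -c "
from tm import *
print(w2b(tool()[0]).round(1))"
python3 -m pendant '0 0 .1 0 0 0;0 0 .2 0 0 0;0 0 .2 0 0 0;0 0 .2 0 0 0'
python3 -c "
from tm import *
timer('w19')"
```

```text
time: 33.6
ee_pos: [0.4836, 0.106, 0.0439]
eef_rot: [0.489, 0.511, -0.489, 0.511]
ft_force: [-0.4, -0.1, 0.2]
width: 0.0005
[-114.3    1.5   43.9]
time: 34.0
ee_pos: [0.4861, 0.0562, 0.0441]
eef_rot: [0.489, 0.511, -0.489, 0.511]
ft_force: [-1.0, -0.0, -0.0]
width: 0.0004
tcp [-114.2  -47.6   44.2]
grip top n 3447 mean [-115.2   22.8   63.5] y [13.6 32.2] x [-128.1 -102.3] px [318. 135.]
brass n 307 mean [-145.3   25.    21.3] y 21.2 28.8 tip(max x) [-137.2   25.1   21.8] px [257. 135.]
```

```bash
python3 -m pendant '0 0 -.1 0 0 0;0 0 -.16 0 0 0;0 0 -.18 0 0 0;0 0 -.192 0 0 0;0 0 -.2 0 0 0;0 0 -.207 0 0 0;0 0 -.207 0 0 0'
python3 -m pendant '0 0 .1 0 0 0;0 0 .2 0 0 0;-.15 0 .3 0 0 0;-.3 0 .3 0 0 0;-.5 0 .3 0 0 0;-.6 0 .3 0 0 0;-.6 0 .3 0 0 0;-.6 0 .3 0 0 0'
python3 -c "
from tm import *
im,c=timer('w20')
d=np.load('pics/w20.npy')
v=[w2b(dpt('wrist',a,b,d,c)) for b in range(0,300) for a in range(250,640) if d[b,a]>0]; P=np.array(v); q=P[(abs(P[:,0])<8)]
print('lever/keeper',[(y,int(q[(q[:,1]>=y)&(q[:,1]<y+5)&(q[:,2]<150),2].max())) for y in range(-170,0,8) if ((q[:,1]>=y)&(q[:,1]<y+5)&(q[:,2]<150)).any()])
for n in ('top','scene'):
    s,ds=vision.camera(n); cv2.imwrite(f'pics/{n}f.png',s)
    cs=cal(n); h=cv2.cvtColor(s,cv2.COLOR_BGR2HSV)
    for nm,x,y,z in (('grip',-115,25,64),('mark',-140,25,22)): print(n,nm,proj(n,b2w(x,y,z),cs).round(1))
a=cv2.resize(cv2.imread('pics/topf.png')[140:280,110:330],None,fx=3,fy=3,interpolation=2); cv2.imwrite('pics/final.png',np.clip(a*1.5,0,255).astype(np.uint8))
"
```

```text
time: 34.75
ee_pos: [0.4836, 0.1078, 0.0439]
eef_rot: [0.489, 0.511, -0.489, 0.511]
ft_force: [-0.5, -1.0, 0.1]
width: 0.0005
time: 35.55
ee_pos: [0.4872, 0.033, 0.1941]
eef_rot: [0.489, 0.511, -0.489, 0.511]
ft_force: [-0.5, -0.9, -0.8]
width: 0.0005
tcp [-114.8  -71.6  193.2]
grip top n 808 mean [-115.3   24.5   63.6] y [15.7 33.9] x [-127.9 -102.3] px [318. 111.]
brass n 87 mean [-145.7   25.    21.7] y 21.7 28.3 tip(max x) [-137.7   24.8   22. ] px [284. 115.]
lever/keeper [(-114, 40), (-106, 44), (-98, 47), (-90, 49), (-82, 33), (-74, 11), (-66, 10), (-58, 11), (-50, 10), (-42, 62), (-34, 61), (-26, 46), (-18, 47), (-10, 60), (-2, 60)]
top grip [229.9 243.3]
top mark [233.3 257.6]
scene grip [436.4 243.1]
scene mark [432.7 245.3]
```

View pics/final.png

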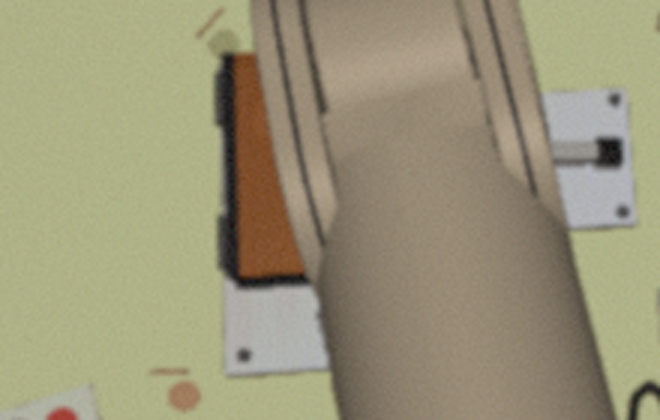

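Grip y = 24.5 and pointer y = 24.9 (tolerance 3.5 mm). The final top view shows the hood flat and the lever down at (600,152), with the arm hiding the timer. The tool is clear of everything, so I hand in.

```bash
python3 -m pendant '0 0 0 0 0 0;0 0 0 0 0 0;0 0 0 0 0 0'; python3 -c "
from bench import close_job
close_job()"
```

```text
time: 36.0
ee_pos: [0.4868, 0.0335, 0.1937]
eef_rot: [0.488, 0.511, -0.489, 0.511]
ft_force: [-0.1, 0.0, 0.5]
width: 0.0002
the job is handed in; nothing more can be done
```

I put all three white magnets in pockets, shut the hood, hooked and locked the latch, then slid the timer to the pointer. I handed the job in at 36 s; it reports no verdict.

**Last checks**
- **Magnets:** before I shut the hood, the three faces stood at 47–49 mm, against 48 mm expected when seated. The red bars read about 2–4 mm from the pocket centres. I did not measure them again with the hood closed.
- **Hood:** flat, with its outer face at 57 mm.
- **Latch:** the crossbar lay behind the hook before I threw the lever. The lever then reached its stop, sloping about 15° down (16° is home). The keeper was drawn about 5 mm towards the latch, so the loop should be pulling well over 5 N; I could not read that force directly.
- **Timer:** grip centre at 24.5 mm along the track, pointer at 24.9 mm. The wrist camera alone gave this, as the arm hid the timer in the last top view.

**What went wrong or disagreed**
- My first box position was about 4.5 mm off along its y, because the arm was still settling in that picture. I corrected it before placing the first magnet.
- One move behind the hood went the wrong way, into empty space.
- Pressing the hood and the lever onto their stops peaked at about 61 N and 90 N total wrist force. Both are under the 120 N limit, and only the fingertips were meant to be in contact.

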